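# Put the cleaning supplies back in their colour-coded drip trays

## Robot

A 7-joint arm with a two-finger parallel gripper is mounted at the origin on the work surface. World frame = base frame: x ahead of the robot, y to its left, z up, the work surface at z = 0. Lengths are in mm, angles in rad, forces in N, time in s.
With the tool pointing down it reaches from about 400 to 900 mm from the base axis. Payload 5.5 kg.
Tool frame: the origin (TCP) lies at the very end of the fingers, on their centre line; the grasp point (between the pads) lies 19 mm behind it (arm.grip_depth is the distance from the TCP to the grasp point, in mm); z points along the fingers, y is the line along which they close (so a half turn about z gives the same grasp; the last joint's range is limited). The gripper opens to 85 mm and grips with 20 to 120 N. Pads are 22 mm wide; open, the fingers measure 114 mm over their backs; the gripper's body (76 mm by 85 mm) begins 54 mm behind the grasp point. The pads swing forward as they close: fully open they stand 13 mm farther back than shut.
Start: joints at [1.394, 0.501, -0.427, 1.55, 0.221, 1.138, -0.21], TCP at [276.775, -588.129, 231.31] pointing down, gripper open.
Joint ranges: [-2.88, 2.88], [-0.31, 2.03], [-1.54, 1.56], [0.2, 2.42], [-1.41, 4.55], [0.19, 2.02], [-2.57, 2.57]. Speed limits (rad/s): [2.57, 2.57, 3.14, 3.14, 3.14, 3.14, 3.14].

## Interface

Orientations are given as a unit quaternion [x, y, z, w].
In Python, from plant import arm gives the robot as it stands.
- The arm moves only by the tool jog_arm, never from a script. Its argument "plan" is a list of rows, each a list of 3 entries, a list of its own where there are three numbers: the turn, a rotation vector about the tool's x, y, z in rad, then the shift along the tool's x, y, z in cm, then the opening, from 0 (shut) to 1 (fully open). In form: [[[rx, ry, rz], [dx, dy, dz], claw], ...]. A call has 1 to 5 rows; each row shifts and turns the commanded pose from where the row before left it, along the tool's axes as they then stand; what a row does not reach is not made up. A row lasts 1/12 s, in which the tool goes at most 41.7 mm and 7.16 degrees, less where a joint would pass 70% of its speed; a pose out of reach is approached as far as the arm can. A call with a gripper value outside its range is refused whole. The fingers move at their own pace and stop on an object; "grip_force" is the grip in N (left out, the last holds). Time passes only in rows, so rows that do not move let the fingers close. It gives the time, the measured TCP pose, the force, the opening and the grip force at its end, in the units of the state.
- arm.read_state(): the state, without advancing time (a new reading comes with each control period).
- arm.get_image(name): name is "side" or "top" or "wrist"; returns the picture (400x640x3 uint8, red, green, blue); there is no depth.
- arm.calibration(name): a dict with "intrinsics" (3x3 intrinsics, pixels), "view" (4x4, takes a point from world to camera coordinates). Camera axes: x right, y down, z forward; pixel columns grow to the right and rows downward; lengths in mm; the calibration is good to about 2 mm. The wrist camera is an equidistant fisheye: a pixel r from the principal point sees the ray r / f radians off the axis. A picture is of the moment at which its call begins: read the wrist's pose just before it. calibration takes no time and is no camera call; for the wrist camera it gives the pose at the moment of the call.
- arm.sign_off(): hands the job in; it is judged then, once.
Trained networks look in the newest picture that a camera, given by its name, has taken for a name from the list of things; names that differ only in an ending like _2 or _b are one class to them, and where a whole thing is asked for, a point or a joint stands for the part that bears it (a point fixed in the world has none). Each returns a list of dicts, best first, with "conf" (0 to 1); they miss things now and then, are a little off and sometimes report something else, mostly with a low value. They report only what shows in the picture. A call takes as long as a camera call. They do not tell look-alikes from the thing itself.
- arm.search_frame(thing, camera): "uv" ([column, row] in pixels, amid what is visible of it).
- arm.masks_of(thing, camera): "pixels" (400x640 bool, what is visible of it) and "uv" ([column, row] in pixels, amid what is visible of it).
- arm.mark_of(thing, camera): "uv" ([column, row] in pixels: a listed point, or the origin of a listed thing).
The state is a dict: "time_s": time; "joint_pos": joint angles; "joint_vel": joint speeds; "effort": joint torques, N m; "eef_pos": TCP position; "tool_rot": TCP orientation; "ft_force": force on the tool from outside, world axes, zero at the start; "torque": the same for the moment, N m; "grip_width": finger opening in mm; "gripper_force": force on a finger pad.
Only numpy, scipy, OpenCV 4.12 (cv2) and the standard library are available. Lean on these libraries where they do the work, as an engineer would, in place of code of your own. Each camera call takes 0.05 s, during which the arm holds its last target. There are 200 camera calls.

## Task

Put the four cleaning supplies away, each into the drip tray of its own colour: the red spray can, the blue tub, the green flask and the yellow scrubbing brush, every one down flat on its tray's floor inside the rim, the oblong ones turned to fit. Keep them upright all the way (the brush bristles down), and leave the glass jar where it stands.

Things in the scene. Friction and masses are not known exactly. Their poses are not given: they have to be found in the camera images.
- can: red spray can, loose, standing: body 52 mm across and 122 mm high with a white band, on it a red cap 42 mm across, 150 mm high in all; about 0.25 kg. Origin: centre of its underside, z up.
- tub: blue round tub of cleaning tablets, loose, standing: body 56 mm across, closed blue lid 58 mm across from 66 to 85 mm height; about 0.3 kg. Origin: centre of its underside, z up.
- flask: green cleaner flask with an oblong body, loose, standing: 70 mm along its x, 42 mm along its y, straight-sided to 92 mm height; above that a narrower shoulder (50 x 34 mm, to 104 mm) and a round green cap 26 mm across, top at 125 mm; about 0.3 kg. Origin: centre of its underside, z up.
- brush: yellow scrubbing brush, loose, lying bristles down: 96 mm along its x, 44 mm along its y, 44 mm high. Yellow back from 21 to 41 mm height with a small raised rib on top; stiff white bristle block (92 x 39 mm) below; about 0.14 kg. Origin: centre of its underside, z up.
- red_tray: red round drip tray: inside 72 mm across, wall 4 mm thick and 10 mm high, floor 3 mm thick. Fixed to the table. Origin: centre of its underside (table level), z up.
- blue_tray: blue round drip tray: inside 76 mm across, wall 4 mm thick and 10 mm high, floor 3 mm thick. Fixed to the table. Origin: centre of its underside (table level), z up.
- green_tray: green oblong drip tray: inside 90 mm along its x and 62 mm along its y, wall 4 mm thick and 10 mm high, floor 3 mm thick. Fixed to the table. Origin: centre of its underside (table level), z up.
- yellow_tray: yellow oblong drip tray: inside 116 mm along its x and 64 mm along its y, wall 4 mm thick and 10 mm high, floor 3 mm thick. Fixed to the table. Origin: centre of its underside (table level), z up.
- glass_jar: bystander: glass jar with a steel lid, loose, standing among the supplies, 64 mm across, 100 mm high; to be left alone. Origin: centre of its underside, z up.
Mind the look-alikes: they are no part of the job. Leave any purple look-alike of the brush alone.

How it is judged (in metres and radians):
At the end, for the whole second after the job is handed in: Each supply rests on the floor of the tray of its colour, inside the rim: underside less than 6 mm above the tray's underside, centred within 12 mm (can, tub) or 15.5 mm (flask, brush), upright within 0.1 rad, released and at rest (horizontal distance between can and red_tray below 0.012 m and z of can in the frame of red_tray between 0 and 0.006 m and angle between each of can, tub, flask, brush's own z axis and vertical below 0.1 rad and linear speed of each of can, tub, flask, brush below 0.03 m/s and contact force between each of can, tub, flask, brush and the fingers below 0.1 N and horizontal distance between tub and blue_tray below 0.012 m and z of tub in the frame of blue_tray between 0 and 0.006 m and horizontal distance between flask and green_tray below 0.0155 m and z of flask in the frame of green_tray between 0 and 0.006 m and horizontal distance between brush and yellow_tray below 0.0155 m and z of brush in the frame of yellow_tray between 0 and 0.006 m); the robot touches nothing.
It fails at once if the can is tipped more than 35 degrees (angle between can's own z axis and vertical above 0.61 rad).
It fails at once if the tub is tipped more than 35 degrees (angle between tub's own z axis and vertical above 0.61 rad).
It fails at once if the flask is tipped more than 35 degrees (angle between flask's own z axis and vertical above 0.61 rad).
It fails at once if the brush is tipped more than 35 degrees (angle between brush's own z axis and vertical above 0.61 rad).
It fails at once if the glass jar is shifted more than 30 mm or tipped over (distance of glass_jar from where it was at the start of the episode above 0.03 m or angle between glass_jar's own z axis and vertical above 0.35 rad).
It also fails if it takes over 136 s, if anything falls off the work surface, if the arm or the gripper's body presses on something with over 40 N, if the wrist force passes 120 N, or if a joint passes its speed limit or range.

## Working session

There is one attempt and no reset: what is moved stays moved. The work goes in short steps, Python scripts to look and compute and a tool call to move; the robot and the scene stay as the last step left them, time stands still between calls to the robot, and variables do not carry over. Pictures are saved under pics/ and viewed, at most 14 in all, crops included, and the job is handed in when it is done.

Besides the shell and the picture viewer there is one more tool, called after ">>>" by a JSON object that holds its "op" and its "data", one argument or row to a line. jog_arm: Moves the arm, as the interface text tells. Its arguments: {"type":"object","properties":{"plan":{"type":"array"},"grip_force":{"type":"number"}},"required":["plan"]}

```bash
mkdir -p pics; ls; python3 - <<'E'
from plant import arm
import cv2,numpy as np
s=arm.read_state();print(s['time_s'],s['eef_pos'],s['tool_rot'],s['grip_width'])
for n in("top","side"):
    im=arm.get_image(n);cv2.imwrite(f'pics/{n}0.png',im[...,::-1])
    c=arm.calibration(n);print(n,np.round(c['intrinsics'],1).tolist(),np.round(c['view'],3).tolist())
    for t in "can tub flask brush red_tray blue_tray green_tray yellow_tray glass_jar".split():
        print(t,[(np.round(d['uv']).tolist(),round(d['conf'],2)) for d in arm.mark_of(t,n)][:3])
E
```

```text
pics
0.0 [ 276.42010254 -587.53598187  230.26312409] [ 9.75916852e-01  2.18140716e-01 -1.60550993e-04 -9.49221387e-04] 85.41393019046788
top [[409.3, 0.0, 320.5], [0.0, 409.3, 200.9], [0.0, 0.0, 1.0]] [[-0.0, -1.0, -0.001, 11.144], [-0.997, 0.0, -0.077, 565.263], [0.077, 0.001, -0.997, 1193.359], [0.0, 0.0, 0.0, 1.0]]
can [([294.0, 232.0], 0.84)]
tub [([254.0, 182.0], 0.71)]
flask [([180.0, 221.0], 0.79)]
brush [([316.0, 111.0], 0.87), ([384.0, 295.0], 0.8), ([402.0, 180.0], 0.64)]
red_tray [([412.0, 252.0], 0.69), ([254.0, 180.0], 0.38)]
blue_tray [([233.0, 250.0], 0.56)]
green_tray [([353.0, 235.0], 0.62)]
yellow_tray [([470.0, 222.0], 0.55)]
glass_jar [([327.0, 176.0], 0.75), ([400.0, 179.0], 0.54)]
side [[378.0, 0.0, 323.4], [0.0, 378.0, 200.1], [0.0, 0.0, 1.0]] [[-0.946, -0.325, 0.004, 524.56], [-0.21, 0.602, -0.77, 135.616], [0.248, -0.729, -0.638, 1036.695], [0.0, 0.0, 0.0, 1.0]]
can [([335.0, 235.0], 0.88), ([385.0, 169.0], 0.62)]
tub [([272.0, 250.0], 0.57)]
flask [([283.0, 334.0], 0.91)]
brush [([414.0, 192.0], 0.96), ([236.0, 195.0], 0.8), ([295.0, 152.0], 0.72)]
red_tray [([383.0, 171.0], 0.71)]
blue_tray [([341.0, 285.0], 0.9), ([301.0, 200.0], 0.69)]
green_tray [([356.0, 196.0], 0.82)]
yellow_tray [([370.0, 142.0], 0.56)]
glass_jar [([300.0, 202.0], 0.72)]
```

View pics/top0.png

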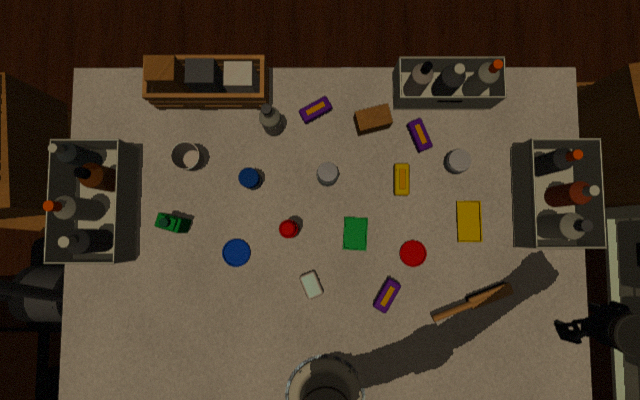

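View pics/side0.png

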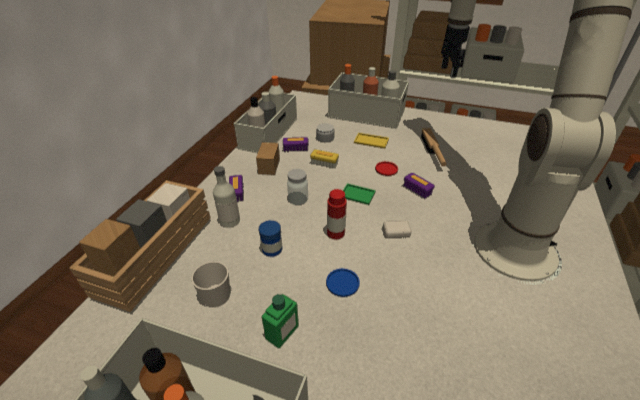

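Top view: red can (288,229), blue tub (250,178), green flask (172,222), and yellow brush (402,180). The purple look-alikes are at (316,110), (419,135) and (387,295). The trays are blue (237,252), green (355,233), red (413,253) and yellow (468,221). The jar is at (327,174). I'll fit silhouettes in both views.

```bash
cat > fit.py <<'E'
import cv2,numpy as np
from scipy.optimize import minimize
def ring(d,z,n=40):
    a=np.linspace(0,2*np.pi,n,0);return np.c_[d/2*np.cos(a),d/2*np.sin(a),0*a+z]
def box(a,b,z0,z1): return np.array([[x,y,z] for x in(-a/2,a/2) for y in(-b/2,b/2) for z in(z0,z1)])
M={'can':np.r_[ring(52,0),ring(52,122),ring(42,122),ring(42,150)],
'tub':np.r_[ring(56,0),ring(56,66),ring(58,66),ring(58,85)],
'flask':np.r_[box(70,42,0,92),box(50,34,92,104),ring(26,125)],
'brush':box(96,44,21,41),
'red_tray':np.r_[ring(80,0),ring(80,10)],'blue_tray':np.r_[ring(84,0),ring(84,10)],
'green_tray':box(98,70,0,10),'yellow_tray':box(124,72,0,10)}
HUE={'can':[(0,8),(172,180)],'red_tray':[(0,8),(172,180)],'tub':[(100,125)],'blue_tray':[(100,125)],'flask':[(50,85)],'green_tray':[(50,85)],'brush':[(20,32)],'yellow_tray':[(20,32)]}
def proj(P,c):
    q=np.c_[P,np.ones(len(P))]@np.array(c['view']).T; p=q[:,:3]@np.array(c['intrinsics']).T
    return p[:,:2]/p[:,2:]
def back(uv,c,z):
    K=np.array(c['intrinsics']);V=np.array(c['view']);R,t=V[:3,:3],V[:3,3]
    o=-R.T@t;d=R.T@np.linalg.solve(K,[*uv,1]);return o+d*(z-o[2])/d[2]
def obs(im,name,uv,r=45):
    h=cv2.cvtColor(im,cv2.COLOR_RGB2HSV);m=np.zeros(im.shape[:2],np.uint8)
    for a,b in HUE[name]: m|=((h[...,0]>=a)&(h[...,0]<=b)&(h[...,1]>140)&(h[...,2]>40)).astype(np.uint8)
    n,l,st,_=cv2.connectedComponentsWithStats(m,connectivity=8)
    keep=np.zeros_like(m)
    for i in range(1,n):
        ys,xs=np.nonzero(l==i)
        if st[i,4]>5 and np.hypot(xs.mean()-uv[0],ys.mean()-uv[1])<r: keep[l==i]=1
    ys,xs=np.nonzero(keep);return cv2.convexHull(np.c_[xs,ys].astype(np.float32)),int(keep.sum())
def raster(poly,S=8):
    return poly
def mask(poly,o,S=8,N=130):
    m=np.zeros((N*S,N*S),np.uint8)
    cv2.fillConvexPoly(m,np.round((poly.reshape(-1,2)-o+.5)*S).astype(np.int32),1);return m
def fit(name,views,yaws=(0,)):
    # views: list of (image, calib, uv)
    O=[]
    for im,c,uv in views:
        h,n=obs(im,name,uv); o=np.floor(np.array(uv)-65)
        k=np.zeros((130,130),np.uint8);cv2.fillConvexPoly(k,(h.reshape(-1,2)-o).astype(np.int32),1)
        O.append((np.kron(k,np.ones((8,8),np.uint8)),c,o))
    def cost(p):
        a=p[2]/50;R=np.array([[np.cos(a),-np.sin(a),0],[np.sin(a),np.cos(a),0],[0,0,1]])
        P=M[name]@R.T+[p[0],p[1],0];s=0
        for k,c,o in O:
            m=mask(cv2.convexHull(proj(P,c).astype(np.float32)),o);s+=1-(m&k).sum()/(m|k).sum()
        return s/len(O)
    x0=back(views[0][2],views[0][1],M[name][:,2].max()/2);best=None
    for y in yaws:
        s0=np.array([x0[0],x0[1],y*50])
        r=minimize(cost,s0,method='Nelder-Mead',options=dict(initial_simplex=s0+np.array([[0,0,0],[20,0,0],[0,20,0],[0,0,20]]),xatol=.2,fatol=1e-4))
        if best is None or r.fun<best.fun: best=r
    return best.x[:2].round(1),round(best.x[2]/50,3),round(best.fun,3)
E
cat > m0.py <<'E'
from fit import *
from plant import arm
U={'can':[(288,229),(337,215)],'tub':[(250,178),(270,238)],'flask':[(172,222),(281,320)],'brush':[(402,180),(324,157)],
'red_tray':[(413,253),(386,169)],'blue_tray':[(237,252),(342,282)],'green_tray':[(355,233),(358,194)],'yellow_tray':[(468,221),(371,140)]}
C={n:arm.calibration(n) for n in('top','side')};I={n:cv2.imread(f'pics/{n}0.png')[...,::-1].copy() for n in C}
for n,(a,b) in U.items():
    ys=(0,.8,1.57,2.4) if n in('flask','brush','green_tray','yellow_tray') else(0,)
    vt=(I['top'],C['top'],a);vs=(I['side'],C['side'],b)
    print(n,'both',*fit(n,[vt,vs],ys),'top',*fit(n,[vt],ys),'side',*fit(n,[vs],ys))
for uv in[(327,174),(458,160)]: print('jar',back(uv,C['top'],100).round())
E
python3 m0.py
python3 - <<'E'
import cv2
a=cv2.imread('pics/top0.png')[100:320,140:500];cv2.imwrite('pics/crop0.png',cv2.resize(a,None,fx=2.2,fy=2.2,interpolation=3))
E
```

```text
can both [483.7 100.8] 0.17 0.099 top [483.2 100.8] 0.172 0.102 side [484.5  99.2] -0.122 0.095
tub both [629.2 216.9] 0.251 0.215 top [631.2 217.7] 0.001 0.272 side [630.8 214.5] 0.501 0.154
flask both [501.2 437.8] 1.411 0.264 top [501.  441.3] 1.335 0.343 side [501.6 438.7] 1.509 0.156
brush both [ 629.5 -228.2] -0.008 0.128 top [ 629.3 -227.9] -0.017 0.046 side [ 630.  -226.7] 3.266 0.203
red_tray both [ 411.1 -263.3] 0.178 0.079 top [ 411.1 -263.4] 0.538 0.033 side [ 411.8 -262.5] 0.197 0.124
blue_tray both [414.2 263.3] 0.05 0.097 top [413.5 263.7] 0.039 0.064 side [415.1 261.3] 0.238 0.125
green_tray both [470.5 -91.4] -0.045 0.133 top [470.5 -91.4] -0.059 0.043 side [469.8 -89.4] 0.07 0.221
yellow_tray both [ 507.6 -432.7] 0.009 0.058 top [ 507.7 -433.4] 3.157 0.038 side [ 506.6 -432.1] 3.166 0.074
jar [635.  -7. 100.]
jar [ 674. -374.  100.]
```

View pics/crop0.png

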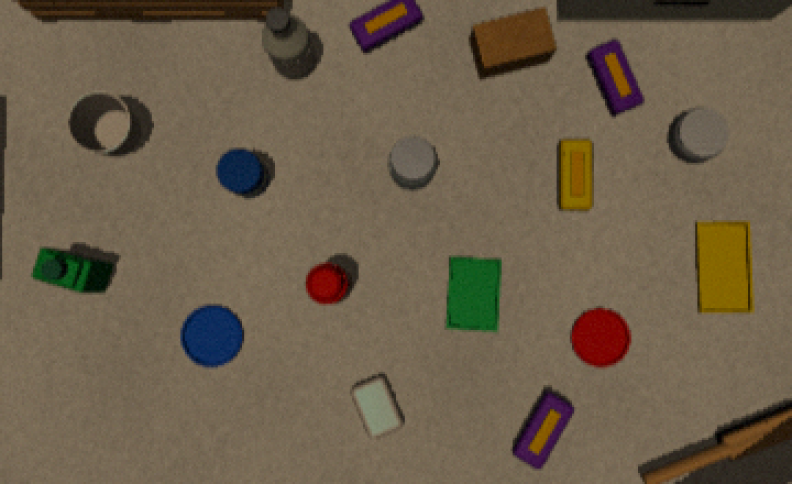

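The crop confirms the plain yellow-backed brush at top (402,180). The purple-bodied ones at (316,110), (419,135) and (387,295) are look-alikes. The yellow tray is the larger plain rectangle at (468,221). I'm moving above the brush first.

>>> {"op": "jog_arm", "data": {
  "plan": [
    [[0, 0, 0.11], [0, 0, 0], 1],
    [[0, 0, 0.11], [0, 0, 0], 1],
    [[0, 0, 0.11], [0, 0, 0], 1],
    [[0, 0, 0.11], [0, 0, 0], 1],
    [[0, 0, 0], [2.3, -2.4, 0], 1]
  ]
}}

```text
time_s: 1.42
eef_pos: [292.7, -569.7, 230.9]
tool_rot: [1.0, -0.008, -0.002, 0.002]
ft_force: [-0.5, -1.5, 0.6]
grip_width: 85.2
gripper_force: 0.0
```

>>> {"op": "jog_arm", "data": {
  "plan": [
    [[0, 0, 0], [2.3, -2.4, 0], 1],
    [[0, 0, 0], [2.3, -2.4, 0], 1],
    [[0, 0, 0], [2.3, -2.4, 0], 1],
    [[0, 0, 0], [2.3, -2.4, 0], 1],
    [[0, 0, 0], [2.3, -2.4, 0], 1]
  ]
}}

```text
time_s: 1.83
eef_pos: [415.8, -443.0, 231.5]
tool_rot: [1.0, -0.0, 0.0, 0.0]
ft_force: [0.0, -0.2, -0.1]
grip_width: 85.3
gripper_force: 0.0
```

>>> {"op": "jog_arm", "data": {
  "plan": [
    [[0, 0, 0], [2.3, -2.4, 0], 1],
    [[0, 0, 0], [2.3, -2.4, 0], 1],
    [[0, 0, 0], [2.3, -2.4, 0], 1],
    [[0, 0, 0], [2.3, -2.4, 0], 1],
    [[0, 0, 0], [2.3, -2.4, 0], 1]
  ]
}}

```text
time_s: 2.25
eef_pos: [530.8, -322.9, 231.5]
tool_rot: [1.0, -0.0, 0.0, 0.0]
ft_force: [-0.8, -1.2, -0.6]
grip_width: 85.2
gripper_force: 0.0
```

>>> {"op": "jog_arm", "data": {
  "plan": [
    [[0, 0, 0], [2.3, -2.4, 0], 1],
    [[0, 0, 0], [2.3, -2.4, 0], 1],
    [[0, 0, 0], [0, 0, 0], 1]
  ]
}}

```text
time_s: 2.5
eef_pos: [581.4, -267.2, 231.9]
tool_rot: [1.0, 0.005, 0.002, -0.002]
ft_force: [0.5, 1.0, 1.6]
grip_width: 85.2
gripper_force: 0.0
```

```bash
cat > nav.py <<'E'
import numpy as np,cv2
from scipy.spatial.transform import Rotation as R
from plant import arm
def go(x,y,z,yaw=None):
    s=arm.read_state();r=R.from_quat(s['tool_rot']);m=r.as_matrix();cy=np.arctan2(m[1,0],m[0,0])
    dy=0 if yaw is None else (yaw-cy+np.pi)%(2*np.pi)-np.pi
    T=R.from_euler('z',cy+dy).as_matrix()@np.diag([1.,-1,-1])
    print('t',round(s['time_s'],2),'at',s['eef_pos'].round(1),'yaw',round(cy,3),'tilt',m[:2,2].round(3),'w',round(s['grip_width'],1),'q',np.round(s['joint_pos'],2))
    print(' rz',round(-dy,3),'then shift cm',(T.T@(np.array([x,y,z])-s['eef_pos'])/10).round(2))
def fproj(P,c):
    K=np.array(c['intrinsics']);q=(np.c_[P,np.ones(len(P))]@np.array(c['view']).T)[:,:3]
    rh=np.hypot(q[:,0],q[:,1])+1e-9;th=np.arctan2(rh,q[:,2])
    return np.c_[K[0,2]+K[0,0]*th*q[:,0]/rh,K[1,2]+K[1,1]*th*q[:,1]/rh]
def fback(uv,c,z):
    K=np.array(c['intrinsics']);V=np.array(c['view']);a=(uv[0]-K[0,2])/K[0,0];b=(uv[1]-K[1,2])/K[1,1]
    t=np.hypot(a,b);d=np.array([np.sin(t)*a/(t+1e-9),np.sin(t)*b/(t+1e-9),np.cos(t)])
    Rm=V[:3,:3];o=-Rm.T@V[:3,3];d=Rm.T@d;return o+d*(z-o[2])/d[2]
def shot(name):
    c=arm.calibration('wrist');im=arm.get_image('wrist');cv2.imwrite(f'pics/{name}.png',im[...,::-1]);np.save(f'pics/{name}.npy',np.array([c['intrinsics'].tolist(),np.array(c['view']).tolist()],dtype=object),allow_pickle=True);return im,c
E
python3 - <<'E'
from nav import *
im,c=shot('w1');print(np.array(c['intrinsics']).round(1).tolist());V=np.array(c['view']);print('cam',(-V[:3,:3].T@V[:3,3]).round(),V[2,:3].round(2))
go(629,-228,120,0)
E
```

```text
[[309.7, 0.0, 325.5], [0.0, 309.7, 201.1], [0.0, 0.0, 1.0]]
cam [ 661. -267.  374.] [-0.31  0.   -0.95]
t 2.55 at [ 579.1 -270.6  231.6] yaw 0.008 tilt [0.002 0.003] w 85.6 q [ 0.73  0.49 -0.46  1.58  0.23  1.13 -1.34]
 rz 0.008 then shift cm [ 4.99 -4.26 11.16]
```

View pics/w1.png

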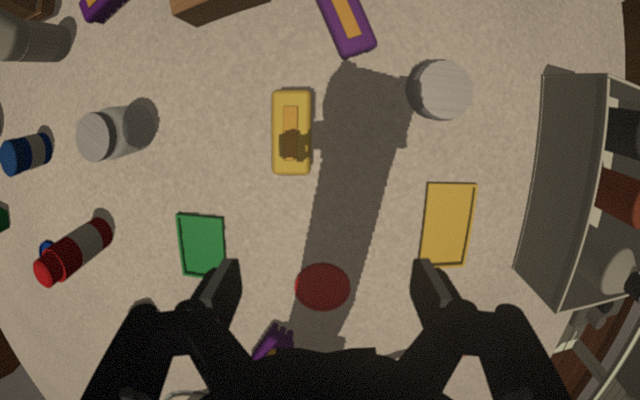

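Wrist view: brush at (292,131), yellow tray (446,223), green tray (202,244), red tray (322,287) in shadow, and the can and jar at left. I'll fit with the fisheye model.

```bash
cat > wf.py <<'E'
import fit,nav,cv2,numpy as np
fit.proj=nav.fproj;fit.back=nav.fback
def wfit(shot,d):
    im=cv2.imread(f'pics/{shot}.png')[...,::-1].copy();K,V=np.load(f'pics/{shot}.npy',allow_pickle=True);c=dict(intrinsics=np.array(K),view=np.array(V))
    for n,(uv,ys) in d.items(): print(n,*fit.fit(n,[(im,c,uv)],ys))
E
python3 - <<'E'
from wf import *
wfit('w1',{'brush':((292,131),(0,)),'yellow_tray':((446,223),(0,)),'green_tray':((202,244),(0,)),'red_tray':((322,287),(0,))})
E
```

```text
brush [ 628.3 -227.3] -0.034 0.096
yellow_tray [ 505.1 -432.8] 0.015 0.061Traceback (most recent call last):
  File "<stdin>", line 2, in <module>
  File "wf.py", line 5, in wfit
    for n,(uv,ys) in d.items(): print(n,*fit.fit(n,[(im,c,uv)],ys))
                                         ~~~~~~~^^^^^^^^^^^^^^^^^^
  File "fit.py", line 38, in fit
    k=np.zeros((130,130),np.uint8);cv2.fillConvexPoly(k,(h.reshape(-1,2)-o).astype(np.int32),1)
                                                         ^^^^^^^^^
AttributeError: 'NoneType' object has no attribute 'reshape'
```

>>> {"op": "jog_arm", "data": {
  "plan": [
    [[0, 0, 0], [2.5, -2.15, 0], 1],
    [[0, 0, 0], [2.5, -2.15, 0], 1],
    [[0, 0, 0], [0, 0, 3.5], 1],
    [[0, 0, 0], [0, 0, 3.5], 1],
    [[0, 0, 0], [0, 0, 3.5], 1]
  ],
  "grip_force": 40
}}

```text
time_s: 2.97
eef_pos: [626.3, -233.9, 125.8]
tool_rot: [1.0, -0.0, 0.001, 0.001]
ft_force: [0.6, 0.0, -0.2]
grip_width: 85.5
gripper_force: 0.0
```

>>> {"op": "jog_arm", "data": {
  "plan": [
    [[0, 0, 0], [0, 0, 3], 1],
    [[0, 0, 0], [0, 0, 0], 1],
    [[0, 0, 0], [0, 0, 0], 1]
  ]
}}

```text
time_s: 3.22
eef_pos: [623.9, -233.8, 94.7]
tool_rot: [1.0, -0.001, -0.002, -0.001]
ft_force: [0.8, -0.7, -0.1]
grip_width: 85.5
gripper_force: 0.0
```

```bash
python3 - <<'E'
from nav import *
go(628.7,-227.5,12,0)
E
```

```text
t 3.22 at [ 623.9 -233.8   94.7] yaw -0.001 tilt [-0.004  0.001] w 85.5 q [ 0.61  0.68 -0.41  1.6   0.32  0.93 -1.49]
 rz -0.001 then shift cm [ 0.48 -0.63  8.27]
```

>>> {"op": "jog_arm", "data": {
  "plan": [
    [[0, 0, 0], [0.4, -0.6, 2], 1],
    [[0, 0, 0], [0, 0, 2.2], 1],
    [[0, 0, 0], [0, 0, 2.2], 1],
    [[0, 0, 0], [0, 0, 1.8], 1],
    [[0, 0, 0], [0, 0, 0], 1]
  ]
}}

```text
time_s: 3.63
eef_pos: [628.9, -227.8, 13.6]
tool_rot: [1.0, -0.0, -0.001, -0.0]
ft_force: [0.1, -0.1, 0.2]
grip_width: 85.5
gripper_force: 0.0
```

>>> {"op": "jog_arm", "data": {
  "plan": [
    [[0, 0, 0], [0, 0, 0], 0],
    [[0, 0, 0], [0, 0, 0], 0],
    [[0, 0, 0], [0, 0, 0], 0],
    [[0, 0, 0], [0, 0, 0], 0],
    [[0, 0, 0], [0, 0, 0], 0]
  ]
}}

```text
time_s: 4.05
eef_pos: [631.7, -227.9, 17.0]
tool_rot: [1.0, -0.0, 0.002, 0.001]
ft_force: [-0.4, 0.5, 6.9]
grip_width: 43.3
gripper_force: 42.5
```

>>> {"op": "jog_arm", "data": {
  "plan": [
    [[0, 0, 0], [0, 0, 0], 0],
    [[0, 0, 0], [0, 0, 0], 0],
    [[0, 0, 0], [0, 0, 0], 0],
    [[0, 0, 0], [0, 0, 0], 0],
    [[0, 0, 0], [0, 0, 0], 0]
  ]
}}

```text
time_s: 4.47
eef_pos: [631.7, -227.9, 17.0]
tool_rot: [1.0, -0.0, 0.002, 0.001]
ft_force: [-0.1, -0.1, 7.6]
grip_width: 43.5
gripper_force: 42.5
```

>>> {"op": "jog_arm", "data": {
  "plan": [
    [[0, 0, 0], [0, 0, -1.5], 0],
    [[0, 0, 0], [0, 0, -2.5], 0],
    [[0, 0, 0], [0, 0, -3], 0],
    [[0, 0, 0], [0, 0, -3], 0],
    [[0, 0, 0], [0, 0, 0], 0]
  ]
}}

```text
time_s: 4.88
eef_pos: [634.3, -228.1, 122.6]
tool_rot: [1.0, -0.0, 0.005, 0.002]
ft_force: [2.0, -0.2, -0.6]
grip_width: 43.1
gripper_force: 41.5
```

```bash
python3 - <<'E'
from nav import *
go(506.5,-433,110,0);shot('w2')
E
```

```text
t 4.88 at [ 634.3 -228.1  122.6] yaw -0.0 tilt [ 0.011 -0.004] w 43.1 q [ 0.6   0.65 -0.43  1.58  0.31  0.96 -1.5 ]
 rz -0.0 then shift cm [-12.78  20.49   1.26]
```

View pics/w2.png

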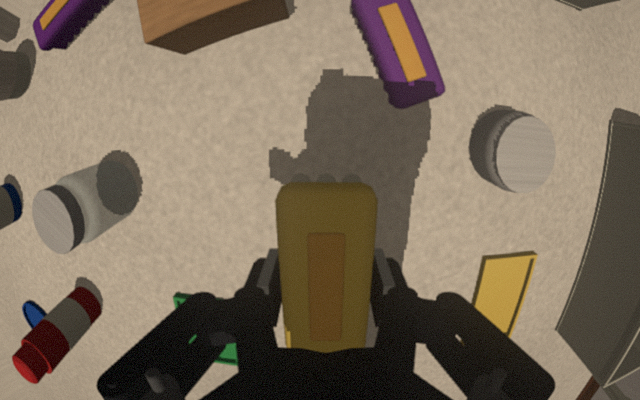

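The brush is held level, with its front edge at row 183. Computing its offset in the grip while moving.

>>> {"op": "jog_arm", "data": {
  "plan": [
    [[0, 0, 0], [-1.6, 2.55, 0], 0],
    [[0, 0, 0], [-1.6, 2.55, 0], 0],
    [[0, 0, 0], [-1.6, 2.55, 0], 0],
    [[0, 0, 0], [-1.6, 2.55, 0], 0],
    [[0, 0, 0], [-1.6, 2.55, 0], 0]
  ]
}}

```text
time_s: 5.35
eef_pos: [548.0, -355.3, 113.7]
tool_rot: [1.0, 0.0, -0.001, -0.0]
ft_force: [-0.2, -0.6, -1.6]
grip_width: 42.9
gripper_force: 41.4
```

>>> {"op": "jog_arm", "data": {
  "plan": [
    [[0, 0, 0], [-1.6, 2.55, 0], 0],
    [[0, 0, 0], [-1.6, 2.55, 0], 0],
    [[0, 0, 0], [-1.6, 2.55, 0], 0],
    [[0, 0, 0], [0, 0, 0], 0],
    [[0, 0, 0], [0, 0, 0], 0]
  ]
}}

```text
time_s: 5.77
eef_pos: [498.4, -434.0, 113.3]
tool_rot: [1.0, -0.003, -0.001, 0.0]
ft_force: [0.2, 0.1, -1.8]
grip_width: 43.4
gripper_force: 41.4
```

```bash
python3 - <<'E'
from nav import *
K,V=np.load('pics/w2.npy',allow_pickle=True);c=dict(intrinsics=np.array(K),view=np.array(V))
print([fback(u,c,122.6-17+41).round(1) for u in((327,185),(278,250),(376,250))])
go(506.5,-433,20,0)
E
```

```text
[array([ 681.7, -228.2,  146.6]), array([ 652.9, -207.1,  146.6]), array([ 652.8, -249.4,  146.6])]
t 5.77 at [ 498.4 -434.   113.3] yaw -0.006 tilt [-0.003 -0.   ] w 43.4 q [ 0.96  0.65 -0.4   1.61  0.3   0.95 -1.12]
 rz -0.006 then shift cm [ 0.81 -0.1   9.33]
```

>>> {"op": "jog_arm", "data": {
  "plan": [
    [[0, 0, 0], [0.8, 0, 2.5], 0],
    [[0, 0, 0], [0, 0, 2.5], 0],
    [[0, 0, 0], [0, 0, 2], 0],
    [[0, 0, 0], [0, 0, 1], 0],
    [[0, 0, 0], [0, 0, 0], 0]
  ]
}}

```text
time_s: 6.18
eef_pos: [508.3, -428.1, 31.0]
tool_rot: [1.0, 0.001, -0.002, -0.002]
ft_force: [-0.5, 1.2, -1.8]
grip_width: 43.2
gripper_force: 41.4
```

```bash
python3 - <<'E'
from nav import *
go(506.5,-433,20,0);print(arm.read_state()['ft_force'])
E
```

```text
t 6.18 at [ 508.3 -428.1   31. ] yaw 0.002 tilt [-0.004  0.005] w 43.2 q [ 0.92  0.76 -0.37  1.63  0.34  0.83 -1.16]
 rz 0.002 then shift cm [-0.18  0.49  1.1 ]
[-0.47375274  1.1883826  -1.78007742]
```

>>> {"op": "jog_arm", "data": {
  "plan": [
    [[0, 0, 0], [0, 0, 0], 0],
    [[0, 0, 0], [0, 0, 0], 0],
    [[0, 0, 0], [0, 0, 0], 0]
  ]
}}

```text
time_s: 6.43
eef_pos: [511.1, -431.8, 36.1]
tool_rot: [1.0, 0.0, 0.001, 0.001]
ft_force: [0.1, -0.1, -1.9]
grip_width: 43.0
gripper_force: 41.4
```

```bash
python3 - <<'E'
from nav import *
go(506.5,-433,20,0)
E
```

```text
t 6.43 at [ 511.1 -431.8   36.1] yaw 0.0 tilt [ 0.002 -0.002] w 43.0 q [ 0.92  0.75 -0.37  1.62  0.34  0.83 -1.16]
 rz 0.0 then shift cm [-0.46  0.12  1.61]
```

>>> {"op": "jog_arm", "data": {
  "plan": [
    [[0, 0, 0], [-0.4, 0.1, 0.5], 0],
    [[0, 0, 0], [0, 0, 0.5], 0],
    [[0, 0, 0], [0, 0, 0.3], 0],
    [[0, 0, 0], [0, 0, 0], 0],
    [[0, 0, 0], [0, 0, 0], 0]
  ]
}}

```text
time_s: 6.85
eef_pos: [505.5, -432.0, 20.9]
tool_rot: [1.0, -0.0, -0.0, -0.0]
ft_force: [-0.2, 0.3, -1.6]
grip_width: 43.2
gripper_force: 41.4
```

>>> {"op": "jog_arm", "data": {
  "plan": [
    [[0, 0, 0], [0, 0, 0.2], 0],
    [[0, 0, 0], [0, 0, 0], 0],
    [[0, 0, 0], [0, 0, 0], 0]
  ]
}}

```text
time_s: 7.1
eef_pos: [506.2, -432.3, 20.0]
tool_rot: [1.0, -0.0, 0.0, 0.0]
ft_force: [-1.1, 0.6, 3.1]
grip_width: 43.1
gripper_force: 42.0
```

>>> {"op": "jog_arm", "data": {
  "plan": [
    [[0, 0, 0], [0, 0, 0], 1],
    [[0, 0, 0], [0, 0, 0], 1],
    [[0, 0, 0], [0, 0, 0], 1],
    [[0, 0, 0], [0, 0, 0], 1],
    [[0, 0, 0], [0, 0, 0], 1]
  ]
}}

```text
time_s: 7.52
eef_pos: [505.9, -432.1, 19.2]
tool_rot: [1.0, -0.0, 0.0, -0.0]
ft_force: [-0.9, -0.7, 0.5]
grip_width: 85.6
gripper_force: 0.0
```

>>> {"op": "jog_arm", "data": {
  "plan": [
    [[0, 0, 0], [0, 0, -2], 1],
    [[0, 0, 0], [0, 0, -4], 1],
    [[0, 0, 0], [0, 0, -4], 1],
    [[0, 0, 0], [0, 0, -4], 1],
    [[0, 0, 0], [0, 0, -4], 1]
  ]
}}

```text
time_s: 7.93
eef_pos: [505.6, -431.8, 201.0]
tool_rot: [1.0, 0.0, -0.0, -0.0]
ft_force: [0.5, -1.0, -0.6]
grip_width: 85.2
gripper_force: 0.0
```

>>> {"op": "jog_arm", "data": {
  "plan": [
    [[0, 0, 0], [0, 0, -4], 1],
    [[0, 0, 0], [0, -3.5, 0], 1],
    [[0, 0, 0], [0, -3.5, 0], 1],
    [[0, 0, 0], [0, -3.5, 0], 1],
    [[0, 0, 0], [0, -3.5, 0], 1]
  ]
}}

```text
time_s: 8.35
eef_pos: [505.6, -290.8, 239.7]
tool_rot: [1.0, -0.0, 0.0, 0.0]
ft_force: [0.3, -0.2, -0.5]
grip_width: 85.2
gripper_force: 0.0
```

>>> {"op": "jog_arm", "data": {
  "plan": [
    [[0, 0, 0], [0, -3.5, 0], 1],
    [[0, 0, 0], [0, -3.5, 0], 1],
    [[0, 0, 0], [0, -3.5, 0], 1],
    [[0, 0, 0], [0, -3.5, 0], 1],
    [[0, 0, 0], [0, 0, 0], 1]
  ]
}}

```text
time_s: 8.77
eef_pos: [506.3, -143.2, 239.9]
tool_rot: [1.0, 0.005, 0.0, -0.002]
ft_force: [-0.7, 0.8, 0.6]
grip_width: 85.3
gripper_force: 0.0
```

```bash
python3 - <<'E'
from nav import *
go(484,100,90,0);shot('w3')
from fit import *
import fit
c=arm.calibration('top');im=arm.get_image('top');print('brush',*fit.fit('brush',[(im,c,(468,221))],(0,)))
E
```

```text
t 8.77 at [ 506.3 -143.2  239.9] yaw 0.01 tilt [0.001 0.003] w 85.3 q [ 0.71  0.29 -0.58  1.85  0.17  1.06 -1.49]
 rz 0.01 then shift cm [ -2.23 -24.32  14.99]
brush [ 507.5 -430.9] 0.003 0.325
```

View pics/w3.png

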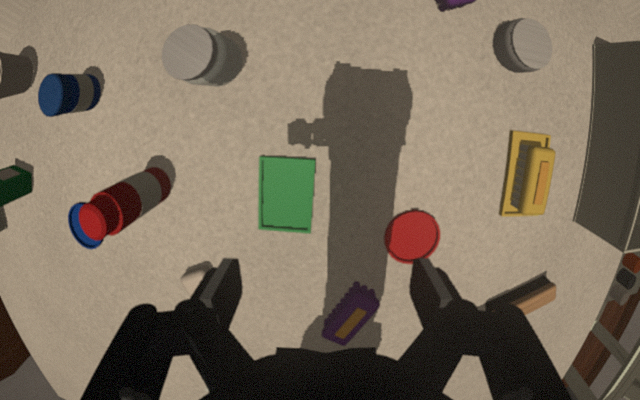

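The brush sits in the yellow tray (527,175). The green tray is at (287,194), the red tray at (412,236), and the can stands upper left.

```bash
python3 - <<'E'
from wf import *
wfit('w3',{'green_tray':((287,194),(0,)),'red_tray':((412,236),(0,))})
E
```

```text
Traceback (most recent call last):
  File "wf.py", line 5, in wfit
    for n,(uv,ys) in d.items(): print(n,*fit.fit(n,[(im,c,uv)],ys))
                                         ~~~~~~~^^^^^^^^^^^^^^^^^^
  File "fit.py", line 38, in fit
    k=np.zeros((130,130),np.uint8);cv2.fillConvexPoly(k,(h.reshape(-1,2)-o).astype(np.int32),1)
                                                         ^^^^^^^^^
AttributeError: 'NoneType' object has no attribute 'reshape'
```

>>> {"op": "jog_arm", "data": {
  "plan": [
    [[0, 0, 0], [-0.4, -3, -0.5], 1],
    [[0, 0, 0], [-0.4, -3, -0.5], 1],
    [[0, 0, 0], [-0.4, -3, 0], 1],
    [[0, 0, 0], [-0.4, -3, 0], 1],
    [[0, 0, 0], [-0.4, -3, 0], 1]
  ]
}}

```text
time_s: 9.28
eef_pos: [486.0, -2.7, 249.5]
tool_rot: [1.0, -0.002, 0.0, 0.0]
ft_force: [1.1, 0.3, 0.4]
grip_width: 85.4
gripper_force: 0.0
```

>>> {"op": "jog_arm", "data": {
  "plan": [
    [[0, 0, 0], [-0.2, -3, 0], 1],
    [[0, 0, 0], [0, -3, 0], 1],
    [[0, 0, 0], [0, -3, 0], 1],
    [[0, 0, 0], [0, 0, 0], 1],
    [[0, 0, 0], [0, 0, 0], 1]
  ]
}}

```text
time_s: 9.7
eef_pos: [484.3, 88.5, 249.4]
tool_rot: [1.0, 0.001, 0.0, -0.0]
ft_force: [0.8, -0.8, 0.4]
grip_width: 85.3
gripper_force: 0.0
```

```bash
python3 - <<'E'
from nav import *
go(484,100,90,0);shot('w4')
E
```

```text
t 9.7 at [484.3  88.5 249.4] yaw 0.002 tilt [0. 0.] w 85.3 q [ 0.4   0.23 -0.72  1.91  0.17  1.06 -1.96]
 rz 0.002 then shift cm [-0.03 -1.15 15.94]
```

View pics/w4.png

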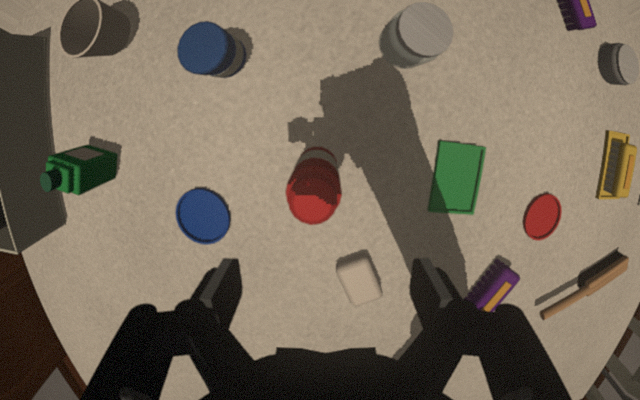

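Wrist view: can (313,190), blue tray (204,215), green tray (457,177), red tray (542,216), flask (80,170) and tub (208,48). I'll loosen the saturation threshold and fit.

```bash
python3 - <<'E'
import cv2
h=cv2.cvtColor(cv2.imread('pics/w4.png'),cv2.COLOR_BGR2HSV)
for u in((457,177),(313,210),(313,185),(204,215),(542,216),(85,172),(200,48)):print(u,h[u[1],u[0]])
E
sed -i 's/>140)/>110)/; s/(50,85)/(50,95)/g' fit.py
python3 - <<'E'
from wf import *
wfit('w3',{'green_tray':((287,194),(0,)),'red_tray':((412,236),(0,))})
wfit('w4',{'can':((313,185),(0,)),'blue_tray':((204,215),(0,)),'green_tray':((457,177),(0,)),'red_tray':((542,216),(0,)),'flask':((80,170),(1.2,1.6)),'tub':((208,48),(0,))})
E
```

```text
(457, 177) [ 61 120 117]
(313, 210) [  2 183 162]
(313, 185) [  4 151  86]
(204, 215) [110 153 108]
(542, 216) [  1 179 151]
(85, 172) [ 63 154  38]
(200, 48) [108 119  94]
green_tray [469.2 -91.6] -0.098 0.079
red_tray [ 410.3 -262.2] 0.238 0.036
can [484.5 100.1] 0.392 0.078
blue_tray [411.2 266.4] 0.059 0.101
green_tray [469.7 -91.9] -0.087 0.07
red_tray [ 410.  -262.7] 0.253 0.056
flask [500.6 444.6] 1.474 0.196
tub [626.9 215. ] -0.29 0.418
```

>>> {"op": "jog_arm", "data": {
  "plan": [
    [[0, 0, 0], [0, -1.1, 0], 1],
    [[0, 0, 0], [0, 0, 2], 1],
    [[0, 0, 0], [0, 0, 2], 1],
    [[0, 0, 0], [0, 0, 0], 1],
    [[0, 0, 0], [0, 0, 0], 1]
  ],
  "grip_force": 50
}}

```text
time_s: 10.17
eef_pos: [483.4, 96.7, 208.5]
tool_rot: [1.0, -0.002, -0.001, 0.0]
ft_force: [0.4, -0.7, 0.4]
grip_width: 85.3
gripper_force: 0.0
```

>>> {"op": "jog_arm", "data": {
  "plan": [
    [[0, 0, 0], [0, 0, 3], 1],
    [[0, 0, 0], [0, 0, 3], 1],
    [[0, 0, 0], [0, 0, 3], 1],
    [[0, 0, 0], [0, 0, 2.8], 1],
    [[0, 0, 0], [0, 0, 0], 1]
  ]
}}

```text
time_s: 10.58
eef_pos: [481.4, 96.7, 87.9]
tool_rot: [1.0, -0.001, -0.003, 0.001]
ft_force: [-0.4, 0.0, 0.2]
grip_width: 85.4
gripper_force: 0.0
```

>>> {"op": "jog_arm", "data": {
  "plan": [
    [[0, 0, 0], [0, 0, 0], 1],
    [[0, 0, 0], [0, 0, 0], 1]
  ]
}}

```text
time_s: 10.75
eef_pos: [485.5, 98.8, 93.2]
tool_rot: [1.0, -0.001, 0.001, -0.0]
ft_force: [0.3, 1.1, -0.0]
grip_width: 85.4
gripper_force: 0.0
```

Centred on the can; closing.

>>> {"op": "jog_arm", "data": {
  "plan": [
    [[0, 0, 0], [0, 0, 0.2], 0],
    [[0, 0, 0], [0, 0, 0], 0],
    [[0, 0, 0], [0, 0, 0], 0],
    [[0, 0, 0], [0, 0, 0], 0],
    [[0, 0, 0], [0, 0, 0], 0]
  ]
}}

```text
time_s: 11.17
eef_pos: [485.2, 99.1, 90.9]
tool_rot: [1.0, -0.0, 0.001, 0.0]
ft_force: [-0.8, -0.0, 7.0]
grip_width: 49.5
gripper_force: 51.0
```

>>> {"op": "jog_arm", "data": {
  "plan": [
    [[0, 0, 0], [0, 0, 0], 0],
    [[0, 0, 0], [0, 0, 0], 0],
    [[0, 0, 0], [0, 0, -1], 0],
    [[0, 0, 0], [0, 0, -2], 0],
    [[0, 0, 0], [0, 0, -2], 0]
  ]
}}

```text
time_s: 11.58
eef_pos: [482.6, 98.7, 139.8]
tool_rot: [1.0, 0.0, -0.001, 0.0]
ft_force: [-0.0, -0.4, -3.3]
grip_width: 49.3
gripper_force: 52.7
```

```bash
python3 - <<'E'
from nav import *
s=arm.read_state();print(s['gripper_force'],s['grip_width'],s['ft_force'])
go(410.5,-262.7,150,0)
E
```

```text
52.72241950035095 49.34013762890266 [-0.04858077 -0.41099598 -3.25948287]
t 11.58 at [482.6  98.7 139.8] yaw 0.0 tilt [-0.003 -0.   ] w 49.3 q [ 0.31  0.39 -0.67  2.01  0.32  0.85 -2.11]
 rz 0.0 then shift cm [-7.21 36.14 -1.02]
```

>>> {"op": "jog_arm", "data": {
  "plan": [
    [[0, 0, 0], [-0.6, 2.5, -0.5], 0],
    [[0, 0, 0], [-0.6, 3, -0.5], 0],
    [[0, 0, 0], [-0.6, 3, 0], 0],
    [[0, 0, 0], [-0.6, 3, 0], 0],
    [[0, 0, 0], [-0.6, 3, 0], 0]
  ]
}}

```text
time_s: 12.0
eef_pos: [453.1, -47.4, 150.1]
tool_rot: [1.0, 0.0, 0.0, 0.0]
ft_force: [-0.1, -0.7, -3.0]
grip_width: 49.7
gripper_force: 53.0
```

>>> {"op": "jog_arm", "data": {
  "plan": [
    [[0, 0, 0], [-0.6, 3, 0], 0],
    [[0, 0, 0], [-0.6, 3, 0], 0],
    [[0, 0, 0], [-0.6, 3, 0], 0],
    [[0, 0, 0], [-0.6, 3, 0], 0],
    [[0, 0, 0], [-0.6, 3, 0], 0]
  ]
}}

```text
time_s: 12.42
eef_pos: [423.0, -197.5, 150.0]
tool_rot: [1.0, -0.0, -0.0, 0.0]
ft_force: [0.7, 0.2, -3.3]
grip_width: 49.3
gripper_force: 53.0
```

>>> {"op": "jog_arm", "data": {
  "plan": [
    [[0, 0, 0], [-0.6, 3, 0], 0],
    [[0, 0, 0], [-0.6, 2.5, 0], 0],
    [[0, 0, 0], [0, 1, 0], 0],
    [[0, 0, 0], [0, 0, 0], 0],
    [[0, 0, 0], [0, 0, 0], 0]
  ]
}}

```text
time_s: 12.83
eef_pos: [411.8, -260.7, 149.6]
tool_rot: [1.0, -0.001, 0.0, -0.0]
ft_force: [-0.5, 1.3, -2.9]
grip_width: 49.6
gripper_force: 53.2
```

```bash
python3 - <<'E'
from nav import *
go(410.5,-262.7,95,0);shot('w5')
E
```

```text
t 12.83 at [ 411.8 -260.7  149.6] yaw -0.001 tilt [0.    0.001] w 49.6 q [ 0.98  0.34 -0.55  2.02  0.23  0.84 -1.27]
 rz -0.001 then shift cm [-0.13  0.2   5.46]
```

View pics/w5.png

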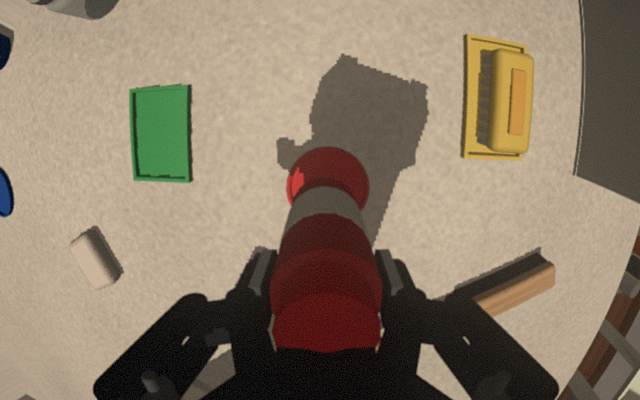

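The can is held upright over the red tray (327,175). Checking the grip offset from the front edge of the cap top (row ~293) and of the body rim (row ~251).

```bash
python3 - <<'E'
from nav import *
from fit import ring
K,V=np.load('pics/w5.npy',allow_pickle=True);c=dict(intrinsics=np.array(K),view=np.array(V))
h=cv2.cvtColor(cv2.imread('pics/w5.png'),cv2.COLOR_BGR2HSV)
print([(r,h[r,327].tolist()) for r in range(180,350,3)])
for off in(-5,0,5):
    print(off,[fproj(np.array([[411.8+off+d/2,-260.7,58.6+z]]),c).round(0).tolist()[0] for d,z in((52,0),(52,122),(42,122),(42,150))])
E
```

```text
[(180, [6, 160, 70]), (183, [1, 137, 67]), (186, [8, 111, 71]), (189, [14, 61, 84]), (192, [20, 59, 87]), (195, [15, 53, 86]), (198, [16, 60, 81]), (201, [14, 53, 82]), (204, [16, 59, 82]), (207, [20, 54, 85]), (210, [18, 54, 85]), (213, [8, 118, 82]), (216, [6, 144, 71]), (219, [6, 165, 65]), (222, [5, 204, 65]), (225, [3, 165, 68]), (228, [4, 165, 68]), (231, [3, 158, 71]), (234, [3, 164, 67]), (237, [1, 152, 67]), (240, [6, 217, 61]), (243, [1, 144, 71]), (246, [4, 157, 65]), (249, [1, 184, 72]), (252, [4, 187, 75]), (255, [1, 201, 76]), (258, [2, 175, 80]), (261, [3, 182, 73]), (264, [2, 170, 75]), (267, [0, 174, 72]), (270, [175, 202, 72]), (273, [3, 198, 71]), (276, [1, 168, 73]), (279, [1, 247, 65]), (282, [3, 186, 74]), (285, [4, 214, 68]), (288, [0, 208, 71]), (291, [2, 222, 70]), (294, [2, 203, 79]), (297, [2, 188, 87]), (300, [1, 190, 90]), (303, [3, 210, 85]), (306, [0, 185, 87]), (309, [4, 211, 82]), (312, [179, 186, 89]), (315, [0, 198, 85]), (318, [0, 175, 89]), (321, [2, 212, 84]), (324, [3, 233, 81]), (327, [1, 193, 87]), (330, [0, 195, 85]), (333, [178, 187, 86]), (336, [0, 187, 86]), (339, [0, 206, 83]), (342, [1, 208, 81]), (345, [179, 203, 84]), (348, [1, 236, 79])]
-5 [[326.0, 179.0], [327.0, 254.0], [327.0, 264.0], [327.0, 306.0]]
0 [[326.0, 173.0], [327.0, 243.0], [327.0, 254.0], [327.0, 294.0]]
5 [[326.0, 166.0], [327.0, 231.0], [327.0, 243.0], [327.0, 281.0]]
```

Offset is about 0. Lowering.

>>> {"op": "jog_arm", "data": {
  "plan": [
    [[0, 0, 0], [-0.1, 0.1, 1.5], 0],
    [[0, 0, 0], [0, 0, 1.5], 0],
    [[0, 0, 0], [0, 0, 1.3], 0],
    [[0, 0, 0], [0, 0, 0.5], 0],
    [[0, 0, 0], [0, 0, 0], 0]
  ]
}}

```text
time_s: 13.3
eef_pos: [410.5, -259.8, 100.4]
tool_rot: [1.0, 0.001, -0.001, -0.001]
ft_force: [0.1, 0.8, -2.5]
grip_width: 49.6
gripper_force: 53.1
```

>>> {"op": "jog_arm", "data": {
  "plan": [
    [[0, 0, 0], [0, 0, 0], 0],
    [[0, 0, 0], [0, 0, 0], 0],
    [[0, 0, 0], [0, 0, 0], 0]
  ]
}}

```text
time_s: 13.55
eef_pos: [411.6, -262.1, 102.2]
tool_rot: [1.0, 0.0, 0.001, 0.0]
ft_force: [0.4, 0.8, -3.2]
grip_width: 49.6
gripper_force: 53.1
```

```bash
python3 - <<'E'
from nav import *
go(410.5,-262.7,94,0)
E
```

```text
t 13.55 at [ 411.6 -262.1  102.2] yaw 0.0 tilt [ 0.001 -0.001] w 49.6 q [ 0.94  0.41 -0.51  2.05  0.29  0.74 -1.32]
 rz 0.0 then shift cm [-0.11  0.06  0.82]
```

>>> {"op": "jog_arm", "data": {
  "plan": [
    [[0, 0, 0], [-0.1, 0, 0.5], 0],
    [[0, 0, 0], [0, 0, 0.2], 0],
    [[0, 0, 0], [0, 0, 0.1], 0],
    [[0, 0, 0], [0, 0, 0], 0],
    [[0, 0, 0], [0, 0, 0], 0]
  ]
}}

```text
time_s: 13.97
eef_pos: [410.1, -262.3, 94.0]
tool_rot: [1.0, -0.0, 0.0, 0.0]
ft_force: [-1.5, 0.6, 4.5]
grip_width: 49.7
gripper_force: 53.9
```

>>> {"op": "jog_arm", "data": {
  "plan": [
    [[0, 0, 0], [0, 0, 0], 1],
    [[0, 0, 0], [0, 0, 0], 1],
    [[0, 0, 0], [0, 0, 0], 1],
    [[0, 0, 0], [0, 0, 0], 1],
    [[0, 0, 0], [0, 0, 0], 1]
  ]
}}

```text
time_s: 14.38
eef_pos: [409.9, -262.2, 93.3]
tool_rot: [1.0, -0.0, 0.0, 0.0]
ft_force: [0.0, -0.5, -0.3]
grip_width: 85.4
gripper_force: 0.0
```

>>> {"op": "jog_arm", "data": {
  "plan": [
    [[0, 0, 0], [0, 0, -2], 1],
    [[0, 0, 0], [0, 0, -4], 1],
    [[0, 0, 0], [0, 0, -4], 1],
    [[0, 0, 0], [0, 0, -4], 1],
    [[0, 0, 0], [0, 0, -2.5], 1]
  ]
}}

```text
time_s: 14.8
eef_pos: [411.2, -262.5, 262.3]
tool_rot: [1.0, 0.0, 0.002, 0.001]
ft_force: [0.7, -0.3, -0.1]
grip_width: 85.4
gripper_force: 0.0
```

>>> {"op": "jog_arm", "data": {
  "plan": [
    [[0, 0, 0], [1.3, -3.2, 0], 1],
    [[0, 0, 0], [1.3, -3.2, 0], 1],
    [[0, 0, 0], [1.3, -3.2, 0], 1],
    [[0, 0, 0], [1.3, -3.2, 0], 1],
    [[0, 0, 0], [1.3, -3.2, 0], 1]
  ]
}}

```text
time_s: 15.22
eef_pos: [475.2, -100.8, 258.6]
tool_rot: [1.0, -0.0, 0.0, 0.0]
ft_force: [0.3, -0.8, 0.2]
grip_width: 85.2
gripper_force: 0.0
```

>>> {"op": "jog_arm", "data": {
  "plan": [
    [[0, 0, 0], [1.3, -3.2, 0], 1],
    [[0, 0, 0], [1.3, -3.2, 0], 1],
    [[0, 0, 0], [1.3, -3.2, 0], 1],
    [[0, 0, 0], [1.3, -3.2, 0], 1],
    [[0, 0, 0], [1.3, -3.2, 0], 1]
  ]
}}

```text
time_s: 15.63
eef_pos: [540.2, 59.3, 258.3]
tool_rot: [1.0, -0.0, 0.0, 0.0]
ft_force: [0.3, 0.1, 0.3]
grip_width: 85.2
gripper_force: 0.0
```

>>> {"op": "jog_arm", "data": {
  "plan": [
    [[0, 0, 0], [1.3, -3.2, 0], 1],
    [[0, 0, 0], [1.3, -3.2, 0], 1],
    [[0, 0, 0], [1.3, -3.2, 0], 1],
    [[0, 0, -0.12], [0, 0, 0], 1],
    [[0, 0, -0.12], [0, 0, 0], 1]
  ]
}}

```text
time_s: 16.05
eef_pos: [578.5, 158.0, 258.2]
tool_rot: [0.992, 0.125, 0.0, -0.001]
ft_force: [0.2, -0.7, 0.4]
grip_width: 85.4
gripper_force: 0.0
```

>>> {"op": "jog_arm", "data": {
  "plan": [
    [[0, 0, -0.12], [0, 0, 0], 1],
    [[0, 0, -0.12], [0, 0, 0], 1],
    [[0, 0, -0.12], [0, 0, 0], 1],
    [[0, 0, -0.12], [0, 0, 0], 1],
    [[0, 0, 0], [0, 0, 0], 1]
  ]
}}

```text
time_s: 16.47
eef_pos: [578.8, 153.6, 257.9]
tool_rot: [0.935, 0.354, -0.0, -0.0]
ft_force: [-0.5, 0.6, -1.0]
grip_width: 85.2
gripper_force: 0.0
```

>>> {"op": "jog_arm", "data": {
  "plan": [
    [[0, 0, 0], [0, 0, 0], 1],
    [[0, 0, 0], [0, 0, 0], 1]
  ]
}}

```text
time_s: 16.63
eef_pos: [578.9, 153.7, 258.2]
tool_rot: [0.937, 0.35, -0.0, -0.0]
ft_force: [-0.2, -0.6, 0.2]
grip_width: 85.3
gripper_force: 0.0
```

```bash
python3 - <<'E'
from nav import *
go(628,216,100,None);shot('w6')
E
```

```text
t 16.63 at [578.9 153.7 258.2] yaw 0.716 tilt [-0.  0.] w 85.3 q [ 0.37  0.5  -0.92  1.64  0.42  1.21 -1.5 ]
 rz 0 then shift cm [ 7.8  -1.48 15.82]
```

View pics/w6.png

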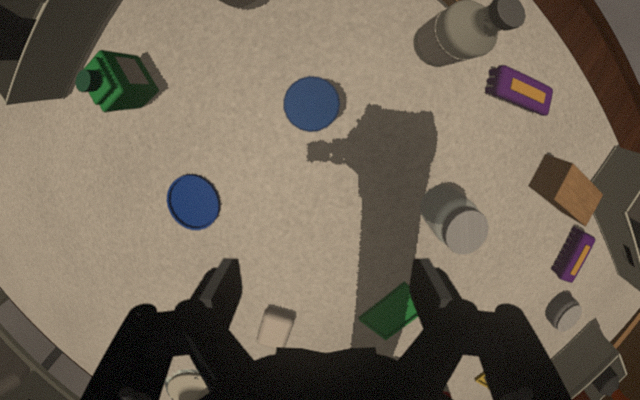

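Tub lid at (312,104), blue tray (194,201), flask (118,80); jar at right (465,228), clear of the tub.

```bash
python3 - <<'E'
from wf import *
wfit('w6',{'tub':((312,104),(0,)),'blue_tray':((194,201),(0,)),'flask':((118,80),(1.2,1.5))})
K,V=np.load('pics/w6.npy',allow_pickle=True);c=dict(intrinsics=np.array(K),view=np.array(V))
print(nav.fback((312,104),c,85),nav.fback((194,201),c,8))
nav.go(629,216,100)
E
```

```text
tub [627.8 215.5] 0.209 0.158
blue_tray [410.1 265. ] 0.069 0.098
flask [499.8 442.3] 1.535 0.245
[628.52837531 216.03715496  85.        ] [418.22868654 262.82313813   8.        ]
t 16.68 at [578.9 153.7 258.2] yaw 0.717 tilt [-0. -0.] w 85.2 q [ 0.37  0.5  -0.92  1.64  0.42  1.21 -1.5 ]
 rz 0 then shift cm [ 7.87 -1.41 15.82]
```

>>> {"op": "jog_arm", "data": {
  "plan": [
    [[0, 0, 0], [2.6, -0.5, 1], 1],
    [[0, 0, 0], [2.6, -0.5, 2], 1],
    [[0, 0, 0], [2.6, -0.5, 2], 1],
    [[0, 0, 0], [0, 0, 3], 1],
    [[0, 0, 0], [0, 0, 3], 1]
  ]
}}

```text
time_s: 17.1
eef_pos: [628.4, 219.2, 147.9]
tool_rot: [0.936, 0.352, 0.001, -0.001]
ft_force: [0.4, -0.5, -0.2]
grip_width: 85.3
gripper_force: 0.0
```

>>> {"op": "jog_arm", "data": {
  "plan": [
    [[0, 0, 0], [0, 0, 2], 1],
    [[0, 0, 0], [0, 0, 0], 1],
    [[0, 0, 0], [0, 0, 0], 1],
    [[0, 0, 0], [0, 0, 0], 1]
  ]
}}

```text
time_s: 17.43
eef_pos: [628.5, 217.2, 130.0]
tool_rot: [0.936, 0.352, 0.001, -0.0]
ft_force: [1.5, 0.1, 0.9]
grip_width: 85.8
gripper_force: 0.0
```

```bash
python3 - <<'E'
from nav import *
go(628.5,216,34)
E
```

```text
t 17.43 at [628.5 217.2 130. ] yaw 0.719 tilt [0.002 0.001] w 85.8 q [ 0.16  0.74 -0.8   1.58  0.59  1.07 -1.65]
 rz 0 then shift cm [-0.08  0.09  9.6 ]
```

>>> {"op": "jog_arm", "data": {
  "plan": [
    [[0, 0, 0], [0, 0, 2], 1],
    [[0, 0, 0], [0, 0, 2.5], 1],
    [[0, 0, 0], [0, 0, 2.5], 1],
    [[0, 0, 0], [0, 0, 2.3], 1],
    [[0, 0, 0], [0, 0, 0], 1]
  ]
}}

```text
time_s: 17.85
eef_pos: [626.3, 215.1, 33.0]
tool_rot: [0.936, 0.352, -0.002, 0.0]
ft_force: [-0.9, -0.3, 0.2]
grip_width: 85.2
gripper_force: 0.0
```

>>> {"op": "jog_arm", "data": {
  "plan": [
    [[0, 0, 0], [0, 0, 0], 1],
    [[0, 0, 0], [0, 0, 0], 1]
  ]
}}

```text
time_s: 18.02
eef_pos: [629.4, 217.5, 38.1]
tool_rot: [0.936, 0.352, 0.002, -0.0]
ft_force: [0.2, 0.4, -0.5]
grip_width: 85.3
gripper_force: 0.0
```

>>> {"op": "jog_arm", "data": {
  "plan": [
    [[0, 0, 0], [0, 0, 0], 0],
    [[0, 0, 0], [0, 0, 0], 0],
    [[0, 0, 0], [0, 0, 0], 0],
    [[0, 0, 0], [0, 0, 0], 0],
    [[0, 0, 0], [0, 0, 0], 0]
  ]
}}

```text
time_s: 18.43
eef_pos: [629.1, 217.0, 37.7]
tool_rot: [0.936, 0.352, 0.002, 0.0]
ft_force: [-0.4, -1.3, 5.8]
grip_width: 56.7
gripper_force: 51.7
```

>>> {"op": "jog_arm", "data": {
  "plan": [
    [[0, 0, 0], [0, 0, 0], 0],
    [[0, 0, 0], [0, 0, 0], 0]
  ]
}}

```text
time_s: 18.6
eef_pos: [629.1, 217.0, 37.6]
tool_rot: [0.936, 0.352, 0.002, 0.0]
ft_force: [-0.3, -1.6, 6.2]
grip_width: 56.3
gripper_force: 51.7
```

>>> {"op": "jog_arm", "data": {
  "plan": [
    [[0, 0, 0], [0, 0, -1.5], 0],
    [[0, 0, 0], [0, 0, -2], 0],
    [[0, 0, 0], [0, 0, -2.5], 0],
    [[0, 0, 0], [0, 0, -2], 0],
    [[0, 0, 0], [-1.6, -2.2, -1], 0]
  ]
}}

```text
time_s: 19.02
eef_pos: [607.5, 220.5, 129.3]
tool_rot: [0.937, 0.349, 0.004, 0.001]
ft_force: [1.5, -0.2, -3.0]
grip_width: 56.8
gripper_force: 54.1
```

>>> {"op": "jog_arm", "data": {
  "plan": [
    [[0, 0, 0], [-1.6, -2.2, 0], 0],
    [[0, 0, 0], [-1.6, -2.2, 0], 0],
    [[0, 0, 0], [-1.6, -2.2, 0], 0],
    [[0, 0, 0], [0, 0, 0], 0],
    [[0, 0, 0], [0, 0, 0], 0]
  ]
}}

```text
time_s: 19.43
eef_pos: [519.7, 241.1, 126.3]
tool_rot: [0.935, 0.354, -0.0, 0.0]
ft_force: [0.4, -0.1, -2.7]
grip_width: 56.6
gripper_force: 54.2
```

```bash
python3 - <<'E'
from nav import *
go(414,264,120);im,c=shot('w7')
print([(d['conf'],fback(d['uv'],c,5).round(1)) for d in arm.mark_of('blue_tray','wrist')])
E
```

```text
t 19.43 at [519.7 241.1 126.3] yaw 0.723 tilt [ 0.    -0.001] w 56.6 q [ 0.16  0.61 -0.85  1.83  0.56  0.96 -1.78]
 rz 0 then shift cm [-6.41 -8.71  0.63]
[(0.61, array([418.2, 263.1,   5. ]))]
```

View pics/w7.png

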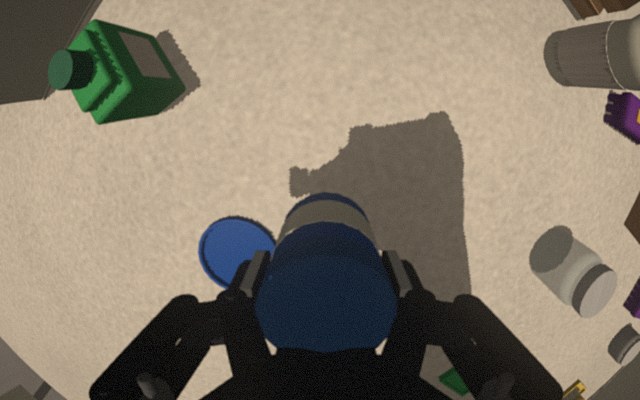

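The tub is held upright; the blue tray is at (238,250), partly hidden. I'll settle its position by comparing edge extents in the unobstructed views.

```bash
python3 - <<'E'
from nav import *
import fit
from scipy.optimize import minimize
def pts(im,uv,r,P):
    h=cv2.cvtColor(im,cv2.COLOR_BGR2HSV);m=((abs(h[...,0].astype(int)-110)<14)&(h[...,1]>90)).astype(np.uint8)
    n,l=cv2.connectedComponents(m);k=l==l[uv[1],uv[0]];ys,xs=np.nonzero(k);return xs.min()-.5,xs.max()+.5,ys.min()-.5,ys.max()+.5
ring=np.r_[fit.ring(84,10,200),fit.ring(84,0,200)]
for s,uv in(('w4',(204,215)),('w6',(194,201)),('top0',(237,252))):
    im=cv2.imread(f'pics/{s}.png')
    if s[0]=='w':
        K,V=np.load(f'pics/{s}.npy',allow_pickle=True);c=dict(intrinsics=np.array(K),view=np.array(V));pr=fproj
    else: c=arm.calibration('top');pr=fit.proj
    b=np.array(pts(im,uv,45,None))
    def ext(p):
        q=pr(ring+[p[0],p[1],0],c);return np.array([q[:,0].min(),q[:,0].max(),q[:,1].min(),q[:,1].max()])
    r=minimize(lambda p:((ext(p)-b)**2).sum(),[414,264],method='Nelder-Mead');print(s,r.x.round(1),(ext(r.x)-b).round(1),b)
E
```

```text
w4 [412.4 264.2] [-1.2  1.  -1.2  1.5] [175.5 229.5 188.5 243.5]
w6 [412.  264.7] [-1.4  1.2 -1.1  1.3] [166.5 218.5 174.5 229.5]
top0 [412.7 264.3] [-0.4  0.4 -0.3  0.3] [221.5 249.5 238.5 266.5]
```

>>> {"op": "jog_arm", "data": {
  "plan": [
    [[0, 0, 0], [-1.6, -2.2, 0], 0],
    [[0, 0, 0], [-1.6, -2.2, 0], 0],
    [[0, 0, 0], [-1.6, -2.2, 0], 0],
    [[0, 0, 0], [-1.7, -2.2, 0], 0],
    [[0, 0, 0], [0, 0, 0], 0]
  ]
}}

```text
time_s: 19.95
eef_pos: [409.5, 265.0, 125.3]
tool_rot: [0.935, 0.354, -0.002, -0.0]
ft_force: [0.7, -0.3, -4.1]
grip_width: 56.3
gripper_force: 54.4
```

>>> {"op": "jog_arm", "data": {
  "plan": [
    [[0, 0, 0], [0, 0, 2], 0],
    [[0, 0, 0], [0, 0, 2], 0],
    [[0, 0, 0], [0, 0, 2], 0],
    [[0, 0, 0], [0, 0, 1], 0],
    [[0, 0, 0], [0, 0, 0], 0]
  ]
}}

```text
time_s: 20.37
eef_pos: [414.2, 262.7, 53.5]
tool_rot: [0.936, 0.352, -0.002, 0.0]
ft_force: [-0.2, 1.2, -3.5]
grip_width: 56.5
gripper_force: 54.5
```

>>> {"op": "jog_arm", "data": {
  "plan": [
    [[0, 0, 0], [0, 0, 0], 0],
    [[0, 0, 0], [0, 0, 0], 0],
    [[0, 0, 0], [0, 0, 0], 0]
  ]
}}

```text
time_s: 20.62
eef_pos: [415.7, 264.4, 56.4]
tool_rot: [0.936, 0.352, 0.001, -0.0]
ft_force: [-0.3, 0.3, -3.9]
grip_width: 56.4
gripper_force: 54.5
```

```bash
python3 - <<'E'
from nav import *
go(412.5,264.4,40.5)
E
```

```text
t 20.62 at [415.7 264.4  56.4] yaw 0.72 tilt [0.002 0.001] w 56.4 q [ 0.03  0.6  -0.8   2.06  0.64  0.75 -2.03]
 rz 0 then shift cm [-0.24 -0.21  1.59]
```

>>> {"op": "jog_arm", "data": {
  "plan": [
    [[0, 0, 0], [-0.2, -0.2, 0.5], 0],
    [[0, 0, 0], [0, 0, 0.5], 0],
    [[0, 0, 0], [0, 0, 0.3], 0],
    [[0, 0, 0], [0, 0, 0.1], 0],
    [[0, 0, 0], [0, 0, 0], 0]
  ]
}}

```text
time_s: 21.03
eef_pos: [411.6, 263.8, 41.0]
tool_rot: [0.936, 0.352, -0.0, 0.0]
ft_force: [-1.1, 0.7, -2.8]
grip_width: 56.5
gripper_force: 54.5
```

>>> {"op": "jog_arm", "data": {
  "plan": [
    [[0, 0, 0], [0, 0, 0], 0],
    [[0, 0, 0], [0, 0, 0.1], 0],
    [[0, 0, 0], [0, 0, 0], 0]
  ]
}}

```text
time_s: 21.28
eef_pos: [412.1, 264.3, 40.7]
tool_rot: [0.936, 0.352, 0.0, 0.0]
ft_force: [-1.3, -1.0, -0.6]
grip_width: 56.6
gripper_force: 54.6
```

>>> {"op": "jog_arm", "data": {
  "plan": [
    [[0, 0, 0], [0, 0, 0.1], 0],
    [[0, 0, 0], [0, 0, 0], 1],
    [[0, 0, 0], [0, 0, 0], 1],
    [[0, 0, 0], [0, 0, 0], 1],
    [[0, 0, 0], [0, 0, 0], 1]
  ]
}}

```text
time_s: 21.7
eef_pos: [412.0, 264.1, 39.4]
tool_rot: [0.936, 0.352, 0.0, -0.0]
ft_force: [0.3, 0.1, 0.3]
grip_width: 85.7
gripper_force: 0.0
```

>>> {"op": "jog_arm", "data": {
  "plan": [
    [[0, 0, 0], [0, 0, 0], 1],
    [[0, 0, 0], [0, 0, -2], 1],
    [[0, 0, 0], [0, 0, -4], 1],
    [[0, 0, 0], [0, 0, -4], 1],
    [[0, 0, 0], [0, 0, -4], 1]
  ]
}}

```text
time_s: 22.12
eef_pos: [410.9, 264.0, 180.4]
tool_rot: [0.936, 0.353, -0.001, -0.0]
ft_force: [1.4, -0.1, 0.2]
grip_width: 85.3
gripper_force: 0.0
```

>>> {"op": "jog_arm", "data": {
  "plan": [
    [[0, 0, 0], [0, 0, -4], 1],
    [[0, 0, 0], [0, 0, -2], 1],
    [[0, 0, -0.11], [0, 0, 0], 1],
    [[0, 0, -0.11], [0, 0, 0], 1],
    [[0, 0, -0.11], [0, 0, 0], 1]
  ]
}}

```text
time_s: 22.53
eef_pos: [412.2, 263.9, 240.0]
tool_rot: [0.864, 0.503, 0.001, 0.001]
ft_force: [-0.1, -0.8, -0.7]
grip_width: 85.3
gripper_force: 0.0
```

>>> {"op": "jog_arm", "data": {
  "plan": [
    [[0, 0, -0.11], [0, 0, 0], 1],
    [[0, 0, -0.11], [0, 0, 0], 1],
    [[0, 0, -0.11], [0, 0, 0], 1],
    [[0, 0, 0], [2.5, 0.8, 0], 1],
    [[0, 0, 0], [2.5, 0.8, 0], 1]
  ]
}}

```text
time_s: 22.95
eef_pos: [438.1, 308.2, 238.8]
tool_rot: [0.772, 0.635, -0.001, 0.001]
ft_force: [0.8, 0.2, 0.3]
grip_width: 85.6
gripper_force: 0.0
```

>>> {"op": "jog_arm", "data": {
  "plan": [
    [[0, 0, 0], [2.5, 0.8, 0], 1],
    [[0, 0, 0], [2.5, 0.8, 0], 1],
    [[0, 0, 0], [0, 0, 0], 1],
    [[0, 0, 0], [0, 0, 0], 1],
    [[0, 0, 0], [0, 0, 0], 1]
  ]
}}

```text
time_s: 23.37
eef_pos: [461.5, 355.7, 238.8]
tool_rot: [0.771, 0.637, -0.001, 0.0]
ft_force: [-0.4, 0.2, 1.0]
grip_width: 85.6
gripper_force: 0.0
```

```bash
python3 - <<'E'
from nav import *
go(500.5,441,120,1.4);shot('w8')
E
```

```text
t 23.37 at [461.5 355.7 238.8] yaw 1.381 tilt [-0.001 -0.001] w 85.6 q [ 0.08  0.56 -1.08  1.7   0.53  1.2  -1.33]
 rz -0.019 then shift cm [ 9.07  2.39 11.88]
```

View pics/w8.png

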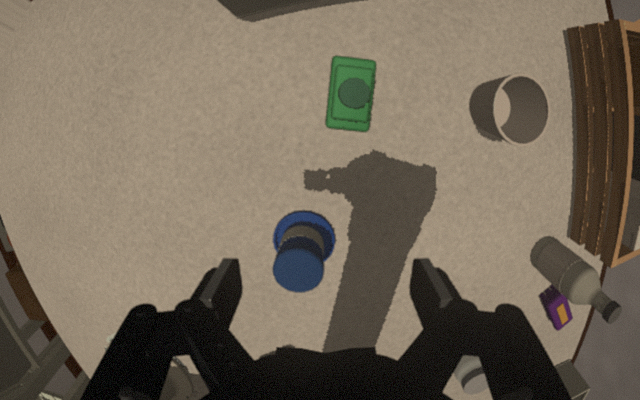

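Flask top at (352,93) with cap (355,93), turned a few degrees; the tub stands in the blue tray (304,240).

```bash
python3 - <<'E'
from wf import *
wfit('w8',{'flask':((352,93),(1.2,1.5))})
K,V=np.load('pics/w8.npy',allow_pickle=True);c=dict(intrinsics=np.array(K),view=np.array(V))
print(nav.fback((354.5,93),c,125));q=np.array([nav.fback(u,c,92) for u in((333,57),(376,61),(369,131),(326,127))]);print(q.mean(0),q.round().tolist())
d=q[0]-q[3]+q[1]-q[2];yaw=np.arctan2(d[1],d[0]);print(yaw)
nav.go(*q.mean(0)[:2],61,yaw)
E
```

```text
flask [499.8 440.4] 1.27 0.132
[500.35793272 438.59767288 125.        ]
[500.39422959 438.75230196  92.        ] [[490.0, 476.0, 92.0], [529.0, 465.0, 92.0], [511.0, 402.0, 92.0], [472.0, 412.0, 92.0]]
1.2896138750987394
t 23.42 at [461.7 355.2 239. ] yaw 1.38 tilt [-0.001 -0.001] w 85.4 q [ 0.08  0.56 -1.08  1.7   0.53  1.2  -1.33]
 rz 0.09 then shift cm [ 9.1  1.4 17.8]
```

>>> {"op": "jog_arm", "data": {
  "plan": [
    [[0, 0, 0.09], [0, 0, 0], 1],
    [[0, 0, 0], [2.3, 0.35, 1], 1],
    [[0, 0, 0], [2.3, 0.35, 1], 1],
    [[0, 0, 0], [2.3, 0.35, 2], 1],
    [[0, 0, 0], [2.2, 0.35, 2], 1]
  ]
}}

```text
time_s: 23.83
eef_pos: [502.3, 439.3, 179.6]
tool_rot: [0.8, 0.6, 0.001, 0.001]
ft_force: [-0.4, -0.6, 0.5]
grip_width: 85.2
gripper_force: 0.0
```

>>> {"op": "jog_arm", "data": {
  "plan": [
    [[0, 0, 0], [0, 0, 2], 1],
    [[0, 0, 0], [0, 0, 0], 1],
    [[0, 0, 0], [0, 0, 0], 1],
    [[0, 0, 0], [0, 0, 0], 1]
  ]
}}

```text
time_s: 24.17
eef_pos: [501.3, 438.8, 160.6]
tool_rot: [0.799, 0.601, 0.0, 0.0]
ft_force: [-0.4, -0.7, -0.1]
grip_width: 85.5
gripper_force: 0.0
```

```bash
python3 - <<'E'
from nav import *
go(500.3,438.8,62,1.285)
E
```

```text
t 24.17 at [501.3 438.8 160.6] yaw 1.289 tilt [0.001 0.   ] w 85.5 q [-0.15  0.76 -0.93  1.56  0.65  1.16 -1.51]
 rz 0.004 then shift cm [-0.03 -0.1   9.86]
```

>>> {"op": "jog_arm", "data": {
  "plan": [
    [[0, 0, 0], [0, -0.1, 2], 1],
    [[0, 0, 0], [0, 0, 2.5], 1],
    [[0, 0, 0], [0, 0, 2.5], 1],
    [[0, 0, 0], [0, 0, 2.5], 1],
    [[0, 0, 0], [0, 0, 0], 1]
  ]
}}

```text
time_s: 24.58
eef_pos: [499.1, 436.5, 61.3]
tool_rot: [0.8, 0.601, -0.003, 0.001]
ft_force: [-0.8, -1.3, -1.0]
grip_width: 85.5
gripper_force: 0.0
```

>>> {"op": "jog_arm", "data": {
  "plan": [
    [[0, 0, 0], [0, 0, 0], 1],
    [[0, 0, 0], [0, 0, 0], 1]
  ]
}}

```text
time_s: 24.75
eef_pos: [501.0, 440.7, 67.0]
tool_rot: [0.799, 0.601, 0.002, -0.0]
ft_force: [-0.7, 0.6, 1.0]
grip_width: 85.7
gripper_force: 0.0
```

>>> {"op": "jog_arm", "data": {
  "plan": [
    [[0, 0, 0], [0, 0, 0], 0],
    [[0, 0, 0], [0, 0, 0], 0],
    [[0, 0, 0], [0, 0, 0], 0],
    [[0, 0, 0], [0, 0, 0], 0],
    [[0, 0, 0], [0, 0, 0], 0]
  ]
}}

```text
time_s: 25.17
eef_pos: [500.9, 440.4, 65.7]
tool_rot: [0.799, 0.601, 0.001, 0.0]
ft_force: [-0.0, -1.7, 6.0]
grip_width: 41.3
gripper_force: 51.6
```

>>> {"op": "jog_arm", "data": {
  "plan": [
    [[0, 0, 0], [0, 0, 0], 0],
    [[0, 0, 0], [0, 0, 0], 0]
  ]
}}

```text
time_s: 25.33
eef_pos: [500.9, 440.5, 65.7]
tool_rot: [0.799, 0.601, 0.001, 0.0]
ft_force: [0.0, -0.4, 6.4]
grip_width: 41.2
gripper_force: 51.6
```

>>> {"op": "jog_arm", "data": {
  "plan": [
    [[0, 0, 0], [0, 0, -1.5], 0],
    [[0, 0, 0], [0, 0, -3], 0],
    [[0, 0, 0], [0, 0, -3.5], 0],
    [[0, 0, 0], [0, 0, -3.5], 0],
    [[0, 0, 0], [0, 0, -2.5], 0]
  ]
}}

```text
time_s: 25.75
eef_pos: [499.6, 440.8, 207.9]
tool_rot: [0.799, 0.601, 0.001, -0.0]
ft_force: [0.5, 1.3, -2.4]
grip_width: 41.1
gripper_force: 51.2
```

>>> {"op": "jog_arm", "data": {
  "plan": [
    [[0, 0, 0], [-2, 0.46, 0], 0],
    [[0, 0, 0], [-3, 0.69, 0], 0],
    [[0, 0, 0], [-3, 0.69, 0], 0],
    [[0, 0, 0], [-3, 0.69, 0], 0],
    [[0, 0, 0], [-3, 0.69, 0], 0]
  ]
}}

```text
time_s: 26.17
eef_pos: [491.1, 295.1, 204.5]
tool_rot: [0.799, 0.602, -0.0, 0.0]
ft_force: [0.2, -0.7, -2.9]
grip_width: 41.4
gripper_force: 51.2
```

>>> {"op": "jog_arm", "data": {
  "plan": [
    [[0, 0, 0], [-3, 0.69, 0], 0],
    [[0, 0, 0], [-3, 0.69, 0], 0],
    [[0, 0, 0], [-3, 0.69, 0], 0],
    [[0, 0, 0], [-3, 0.69, 0], 0],
    [[0, 0, 0], [-3, 0.69, 0], 0]
  ]
}}

```text
time_s: 26.58
eef_pos: [482.6, 141.4, 204.6]
tool_rot: [0.799, 0.601, -0.0, 0.0]
ft_force: [1.0, -0.5, -2.4]
grip_width: 40.8
gripper_force: 51.2
```

>>> {"op": "jog_arm", "data": {
  "plan": [
    [[0, 0, 0], [-3, 0.69, 0], 0],
    [[0, 0, 0], [-3, 0.69, 0], 0],
    [[0, 0, 0], [-3, 0.69, 0], 0],
    [[0, 0, 0.11], [0, 0, 0], 0],
    [[0, 0, 0.11], [0, 0, 0], 0]
  ]
}}

```text
time_s: 27.0
eef_pos: [477.9, 47.3, 204.2]
tool_rot: [0.863, 0.505, -0.001, 0.0]
ft_force: [-0.5, 0.3, -2.7]
grip_width: 41.6
gripper_force: 51.1
```

>>> {"op": "jog_arm", "data": {
  "plan": [
    [[0, 0, 0.11], [0, 0, 0], 0],
    [[0, 0, 0.11], [0, 0, 0], 0],
    [[0, 0, 0.11], [0, 0, 0], 0],
    [[0, 0, 0.11], [0, 0, 0], 0],
    [[0, 0, 0.11], [0, 0, 0], 0]
  ]
}}

```text
time_s: 27.42
eef_pos: [477.9, 50.9, 204.7]
tool_rot: [0.967, 0.255, -0.0, 0.0]
ft_force: [-0.1, 0.6, -2.7]
grip_width: 41.4
gripper_force: 51.1
```

>>> {"op": "jog_arm", "data": {
  "plan": [
    [[0, 0, 0.11], [0, 0, 0], 0],
    [[0, 0, 0.11], [0, 0, 0], 0],
    [[0, 0, 0.11], [0, 0, 0], 0],
    [[0, 0, 0.11], [0, 0, 0], 0],
    [[0, 0, 0], [0, 0, 0], 0]
  ]
}}

```text
time_s: 27.83
eef_pos: [478.0, 51.0, 204.7]
tool_rot: [0.999, 0.038, -0.0, 0.0]
ft_force: [-0.5, -0.3, -2.4]
grip_width: 41.3
gripper_force: 51.1
```

```bash
python3 - <<'E'
from nav import *
go(469.8,-91.6,69,-0.07);print(arm.read_state()['gripper_force']);shot('w9')
from wf import *
wfit('w9',{'green_tray':((470,150),(0,))}) if 0 else None
E
```

```text
t 27.83 at [478.   51.  204.7] yaw 0.077 tilt [-0.    -0.001] w 41.3 q [ 0.59  0.31 -0.87  1.98  0.28  0.98 -1.91]
 rz 0.147 then shift cm [ 0.18 14.28 13.57]
51.098143458366394
```

View pics/w9.png

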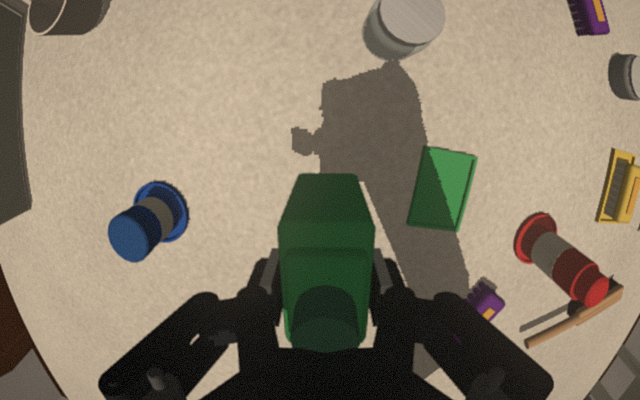

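The flask is held upright and in line with the tool. The green tray is clear at (442,188); the can in its red tray and the tub in its blue tray both stand.

```bash
python3 - <<'E'
from wf import *
wfit('w9',{'green_tray':((442,188),(0,))})
K,V=np.load('pics/w9.npy',allow_pickle=True);c=dict(intrinsics=np.array(K),view=np.array(V))
print(nav.fback((326,287),c,264),nav.fback((326,248),c,231)) # cap front edge(+13), body front rim(+35)
nav.go(469.8,-91.6,110,-.07)
E
```

```text
green_tray [469.4 -91.8] -0.09 0.077
[501.8737472  53.2337491 264.       ] [499.10651463  52.95989066 231.        ]
t 27.88 at [478.1  50.9 204.7] yaw 0.083 tilt [-0.    -0.001] w 41.1 q [ 0.59  0.31 -0.87  1.98  0.28  0.98 -1.91]
 rz 0.153 then shift cm [ 0.17 14.28  9.47]
```

>>> {"op": "jog_arm", "data": {
  "plan": [
    [[0, 0, 0.075], [0, 0, 0], 0],
    [[0, 0, 0.075], [0, 0, 0], 0],
    [[0, 0, 0], [0, 2.5, 0], 0],
    [[0, 0, 0], [0, 2.5, 1], 0],
    [[0, 0, 0], [0, 2.5, 1.5], 0]
  ]
}}

```text
time_s: 28.3
eef_pos: [474.3, -24.3, 180.5]
tool_rot: [0.999, -0.032, 0.002, 0.0]
ft_force: [0.5, -0.5, -2.4]
grip_width: 41.2
gripper_force: 51.5
```

>>> {"op": "jog_arm", "data": {
  "plan": [
    [[0, 0, 0], [0, 2.5, 1.5], 0],
    [[0, 0, 0], [0, 2.5, 2], 0],
    [[0, 0, 0], [0, 1.8, 2], 0],
    [[0, 0, 0], [0, 0, 0], 0],
    [[0, 0, 0], [0, 0, 0], 0]
  ]
}}

```text
time_s: 28.72
eef_pos: [467.2, -92.7, 123.3]
tool_rot: [0.999, -0.035, -0.001, -0.001]
ft_force: [0.2, 1.2, -2.0]
grip_width: 41.0
gripper_force: 51.4
```

```bash
python3 - <<'E'
from nav import *
go(469.8,-91.6,69,-0.07)
E
```

```text
t 28.72 at [467.2 -92.7 123.3] yaw -0.07 tilt [-0.003  0.001] w 41.0 q [ 0.75  0.41 -0.73  2.06  0.37  0.81 -1.83]
 rz 0.0 then shift cm [ 0.25 -0.12  5.43]
```

```bash
python3 - <<'E'
from nav import *
K,V=np.load('pics/w9.npy',allow_pickle=True);c=dict(intrinsics=np.array(K),view=np.array(V))
for off in(-5,0,5): print(off,[fproj(np.array([[478+off+d,51,139+z]]),c)[0].round().tolist() for d,z in((35,0),(35,92),(25,104),(13,104),(13,125))])
h=cv2.cvtColor(cv2.imread('pics/w9.png'),cv2.COLOR_BGR2HSV)[...,2].astype(int)
print([(r,h[r,315:335].mean().round()) for r in range(168,340,3)])
E
```

```text
-5 [[330.0, 175.0], [332.0, 229.0], [331.0, 265.0], [328.0, 290.0], [329.0, 324.0]]
0 [[330.0, 168.0], [334.0, 218.0], [332.0, 254.0], [329.0, 280.0], [330.0, 313.0]]
5 [[331.0, 161.0], [335.0, 206.0], [333.0, 242.0], [330.0, 269.0], [331.0, 302.0]]
[(168, np.float64(122.0)), (171, np.float64(125.0)), (174, np.float64(64.0)), (177, np.float64(63.0)), (180, np.float64(61.0)), (183, np.float64(60.0)), (186, np.float64(61.0)), (189, np.float64(61.0)), (192, np.float64(61.0)), (195, np.float64(61.0)), (198, np.float64(61.0)), (201, np.float64(61.0)), (204, np.float64(60.0)), (207, np.float64(60.0)), (210, np.float64(59.0)), (213, np.float64(60.0)), (216, np.float64(59.0)), (219, np.float64(59.0)), (222, np.float64(64.0)), (225, np.float64(67.0)), (228, np.float64(68.0)), (231, np.float64(69.0)), (234, np.float64(69.0)), (237, np.float64(69.0)), (240, np.float64(69.0)), (243, np.float64(69.0)), (246, np.float64(68.0)), (249, np.float64(56.0)), (252, np.float64(57.0)), (255, np.float64(59.0)), (258, np.float64(66.0)), (261, np.float64(66.0)), (264, np.float64(67.0)), (267, np.float64(67.0)), (270, np.float64(67.0)), (273, np.float64(65.0)), (276, np.float64(67.0)), (279, np.float64(67.0)), (282, np.float64(66.0)), (285, np.float64(56.0)), (288, np.float64(39.0)), (291, np.float64(40.0)), (294, np.float64(42.0)), (297, np.float64(39.0)), (300, np.float64(40.0)), (303, np.float64(40.0)), (306, np.float64(39.0)), (309, np.float64(38.0)), (312, np.float64(40.0)), (315, np.float64(39.0)), (318, np.float64(44.0)), (321, np.float64(48.0)), (324, np.float64(47.0)), (327, np.float64(47.0)), (330, np.float64(46.0)), (333, np.float64(47.0)), (336, np.float64(47.0)), (339, np.float64(46.0))]
```

Grip offset is −2 mm along x; correcting for it.

>>> {"op": "jog_arm", "data": {
  "plan": [
    [[0, 0, 0], [0.2, 0, 1.5], 0],
    [[0, 0, 0], [0, 0, 1.5], 0],
    [[0, 0, 0], [0, 0, 1.2], 0],
    [[0, 0, 0], [0, 0, 0], 0],
    [[0, 0, 0], [0, 0, 0], 0]
  ]
}}

```text
time_s: 29.13
eef_pos: [470.4, -91.1, 82.4]
tool_rot: [0.999, -0.034, -0.0, -0.0]
ft_force: [0.9, 1.0, -2.0]
grip_width: 41.1
gripper_force: 51.5
```

>>> {"op": "jog_arm", "data": {
  "plan": [
    [[0, 0, 0], [0, 0, 0], 0],
    [[0, 0, 0], [0, 0, 0], 0]
  ]
}}

```text
time_s: 29.3
eef_pos: [471.3, -91.9, 83.2]
tool_rot: [0.999, -0.035, 0.001, 0.0]
ft_force: [0.4, -0.3, -3.2]
grip_width: 40.9
gripper_force: 51.5
```

```bash
python3 - <<'E'
from nav import *
go(471.4,-91.7,68.7,-0.07)
E
```

```text
t 29.3 at [471.3 -91.9  83.2] yaw -0.069 tilt [ 0.002 -0.   ] w 40.9 q [ 0.7   0.48 -0.68  2.08  0.45  0.73 -1.9 ]
 rz 0.001 then shift cm [ 0.   -0.02  1.45]
```

>>> {"op": "jog_arm", "data": {
  "plan": [
    [[0, 0, 0], [0, 0, 0.6], 0],
    [[0, 0, 0], [0, 0, 0.5], 0],
    [[0, 0, 0], [0, 0, 0.3], 0],
    [[0, 0, 0], [0, 0, 0], 0],
    [[0, 0, 0], [0, 0, 0], 0]
  ]
}}

```text
time_s: 29.72
eef_pos: [470.6, -92.6, 68.4]
tool_rot: [0.999, -0.035, -0.0, 0.0]
ft_force: [-1.5, -0.9, 2.7]
grip_width: 41.0
gripper_force: 52.3
```

>>> {"op": "jog_arm", "data": {
  "plan": [
    [[0, 0, 0], [0, 0, 0.1], 0],
    [[0, 0, 0], [0, 0, 0], 0],
    [[0, 0, 0], [0, 0, 0], 0]
  ]
}}

```text
time_s: 29.97
eef_pos: [470.7, -92.6, 68.4]
tool_rot: [0.999, -0.035, 0.0, 0.001]
ft_force: [-5.1, -0.7, 15.2]
grip_width: 41.3
gripper_force: 53.7
```

Firm contact; releasing, rising and backing off for a check.

>>> {"op": "jog_arm", "data": {
  "plan": [
    [[0, 0, 0], [0, 0, -0.1], 0],
    [[0, 0, 0], [0, 0, 0], 1],
    [[0, 0, 0], [0, 0, 0], 1],
    [[0, 0, 0], [0, 0, 0], 1],
    [[0, 0, 0], [0, 0, 0], 1]
  ]
}}

```text
time_s: 30.38
eef_pos: [470.6, -92.1, 68.2]
tool_rot: [0.999, -0.035, 0.0, -0.0]
ft_force: [0.1, -0.6, -0.1]
grip_width: 85.1
gripper_force: 0.0
```

>>> {"op": "jog_arm", "data": {
  "plan": [
    [[0, 0, 0], [0, 0, 0], 1],
    [[0, 0, 0], [0, 0, -2], 1],
    [[0, 0, 0], [0, 0, -4], 1],
    [[0, 0, 0], [0, 0, -4], 1],
    [[0, 0, 0], [0, 0, -4], 1]
  ]
}}

```text
time_s: 30.8
eef_pos: [469.8, -91.5, 209.4]
tool_rot: [0.999, -0.035, -0.001, -0.001]
ft_force: [1.4, -1.3, -0.5]
grip_width: 85.6
gripper_force: 0.0
```

>>> {"op": "jog_arm", "data": {
  "plan": [
    [[0, 0, 0], [0, 0, -4], 1],
    [[0, 0, 0], [0, 0, -3], 1],
    [[0, 0, 0], [0, 0, 0], 1],
    [[0, 0, 0], [0, 0, 0], 1],
    [[0, 0, 0], [0, 0, 0], 1]
  ]
}}

```text
time_s: 31.22
eef_pos: [469.9, -92.4, 277.8]
tool_rot: [0.999, -0.035, -0.0, 0.0]
ft_force: [0.6, 0.0, -0.0]
grip_width: 85.0
gripper_force: 0.0
```

```bash
python3 - <<'E'
from nav import *
import fit
go(0,0,0)
c=arm.calibration('side');im=arm.get_image('side')
a=cv2.resize(im[110:310,280:480,::-1],None,fx=3,fy=3,interpolation=3)[:600,:600]
b,_=shot('w10');b=b[...,::-1]
cv2.imwrite('pics/end.png',np.hstack([a]))
cv2.imwrite('pics/side_end.png',im[...,::-1])
fit.back
E
```

```text
t 31.22 at [469.9 -92.4 277.8] yaw -0.07 tilt [-0.001 -0.   ] w 85.0 q [ 0.89  0.19 -0.83  1.9   0.15  1.12 -1.64]
 rz 0 then shift cm [-47.53  -5.9   27.78]
```

View pics/end.png

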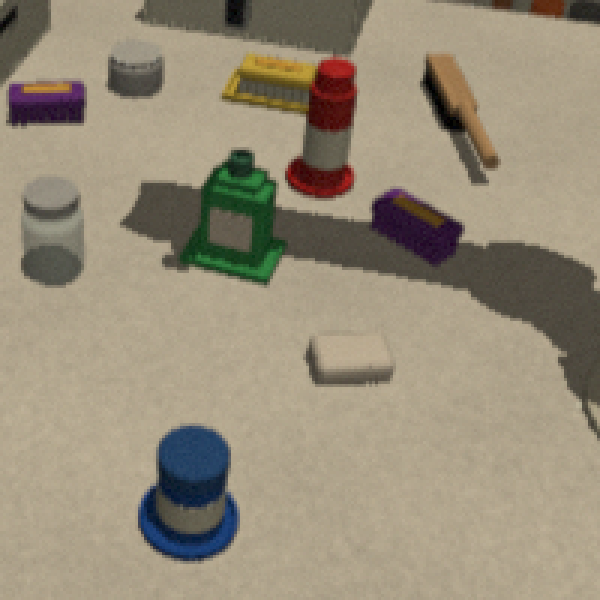

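View pics/w10.png

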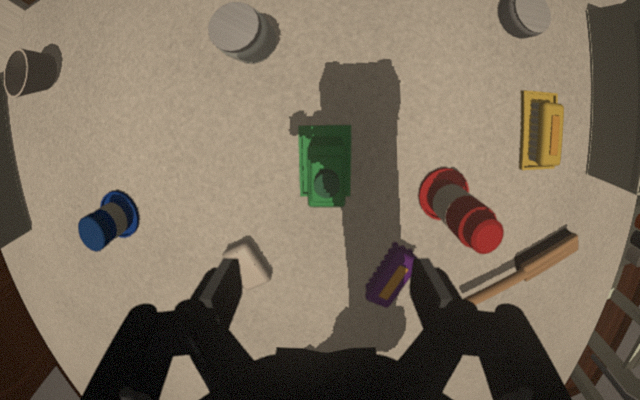

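The side view shows all four standing upright inside their own trays: brush (270,85), can (325,175), flask (235,255), tub (190,530). The jar is untouched, the gripper is clear and everything is at rest.

```bash
python3 -c "
from plant import arm
print(arm.sign_off())"
```

```text
the job is handed in; nothing more can be done
None
```

The can, tub, flask and brush are each upright in the tray of their own colour, the glass jar was not moved, and the job was handed in at about 31 s; no verdict came back, so success rests on my final camera check.

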